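# Seat the bread board on its cutting stand

## Task

Put the loose wooden bread board back on the steel cutting stand. Pick it up by its hand-hold, lay it on the stand with its back edge against the upstand and its drilled end riding on the locating pin, then slide it gently along the upstand until the hole finds the pin and the board drops flat on the deck. Do not force the board against the stand, leave it lying flat and square against the upstand, and leave the bottle, the tub and the measuring jug where they are.

Things in the scene. Friction and masses are not known exactly. Their poses are not given: they have to be found in the camera images.
- board: Loose beech bread board, 260 mm long (its y), 170 mm wide (its x), 16 mm thick, 0.35 to 0.65 kg; starts flat on the bench. Origin: centre of its underside; z up. Front edge at x -85 mm, back edge at x +85 mm. A round locating hole and a hand-hold slot go right through.
- board_hole (a point): Centre of the board's round locating hole, 13.5 mm in diameter, on the underside: board x 0, y +80 mm.
- board_far (a point): Point on the board's underside at board x 0, y -110 mm, near the end without the round hole.
- board_back (a point): Middle of the board's back long edge (board x +85 mm), on the underside. This edge goes against the upstand.
- board_handhold (a point): On the top face (16 mm up), middle of the hand-hold strip: board x -74 mm, y 0. The strip is 22 mm wide (board x -85 to -63 mm), to be gripped across that width from above. Behind it the slot for the fingers: x -63 to -31 mm, y -35 to +35 mm.
- rest: Cutting stand, fixed: folded stainless sheet, 300 mm long (its y), 170 mm deep (its x). Origin: centre of its foot on the bench; z up. Flat deck 45 mm above the bench, x -82 to +85.5 mm, with a hand cut-out at the front (x below -28, y -65 to +65 mm), so fingers round the seated board's strip are free; the crumb tray below reaches 25 mm above the bench.
- rest_upstand (a point): Foot of the middle of the upstand's front face, at deck height: stand x +85.5 mm, y 0. The upstand runs the stand's whole length and rises 30 mm above the deck. With the board's back edge touching it and the axes of board and stand parallel, the hole is in line with the pin (0.5 mm off across; 1.75 mm of play all round).
- rest_slot (a point): Middle of the slot in which the steel locating pin is clamped tight: stand x 0, y +80 mm, deck height. The pin stands anywhere within 14 mm of it along the stand's y, differently each time. Pin 10 mm in diameter, 8 mm high, bevelled to 7 mm at its top. A board lying on the pin's top has its drilled end about 8 mm up, the far end on the deck.
- bottle: Bystander: white squeeze bottle, 52 mm in diameter, 165 mm high. Origin: centre of its underside.
- tub: Bystander: round lidded tub, 118 mm across, 97 mm high. Origin: centre of its underside.
- measure: Bystander: clear measuring jug with a handle, 90 mm across, 100 mm high. Origin: centre of its underside.

How it is judged:
By the outcome, as a careful person would: the job done as asked, in the order asked, and still so for the second after the job is handed in, with the robot touching nothing.
It also fails if it takes over 72 s, if anything falls off the work surface, if the arm or the gripper's body presses on something with over 40 N, if the wrist force passes 120 N, or if a joint passes its speed limit or range.

## Robot

A 6-joint arm with a two-finger parallel gripper is mounted at the origin on the work surface. World frame = base frame: x ahead of the robot, y to its left, z up, the work surface at z = 0. Lengths are in m, angles in rad, forces in N, time in s.
With the tool pointing down it reaches from about 0.325 to 0.9 m from the base axis. Payload 6.1 kg.
Tool frame: the origin (TCP) lies midway between the tips of the shut fingers; the grasp point (between the pads) lies 19 mm behind it; z points along the fingers, y is the direction in which the jaws open and shut (so a half turn about z gives the same grasp; the last joint's range is limited). The gripper opens to 87 mm and grips with 3 to 60 N. Pads are 19 mm wide; open, the fingers measure 117 mm over their backs; the gripper's body (75 mm by 190 mm) begins 51 mm behind the grasp point.
Start: joints at [-1.444, 0.22, 1.526, -0, 1.395, -0.126], TCP at [0.156, -0.605, 0.223] pointing down, gripper open.
Joint ranges: [-2.98, 2.98], [-0.91, 2.08], [0.09, 2.57], [-1.24, 4.39], [0.2, 2.65], [-2.68, 2.68]. Speed limits (rad/s): [2.57, 2.57, 3.01, 3.14, 3.14, 3.14].

## Interface

Orientations are given as a rotation vector (axis times angle).
In Python, from plant import monitor, cams, job gives the robot as it stands.
- The arm moves only by the tool arm_command, never from a script. Its argument "steps" is text: rows parted by semicolons, each of 7 numbers parted by spaces: the shift along the tool's x, y, z in m, then the turn, a rotation vector about the tool's x, y, z in rad, then the closure, from 0 (fully open) to 1 (shut). A call has 1 to 5 rows; each row shifts and turns the commanded pose from where the row before left it, along the tool's axes as they then stand; what a row does not reach is not made up. A row lasts 1/12 s, in which the tool goes at most 41.7 mm and 7.16 degrees, less where a joint would pass 70% of its speed; a pose out of reach is approached as far as the arm can. A call is refused whole if a number of a shift passes 0.0417 or a number of a turn 0.125, either way. A call with a gripper value outside its range is refused whole. The fingers move at their own pace and stop on an object; "force" is the grip in N (left out, the last holds). Time passes only in rows, so rows that do not move let the fingers close. It gives the time, the measured TCP pose, the force and the opening at its end, in the units of the state.
- monitor.observe(): the state, without advancing time (a new reading comes with each control period).
- cams.snapshot(name): name is "side" or "top"; returns a dict with "pixels" (400x640x3 uint8, red, green, blue), "camera_matrix" (3x3 intrinsics, pixels), "k1" (the pictures are not rectified: a ray, as slopes to the right and down, at radius r is drawn at 1 + k1 r^2 times it, then the intrinsics apply), "R" (3x3) and "t" (3): a world point X has camera coordinates R X + t. Camera axes: x right, y down, z forward; pixel columns grow to the right and rows downward; lengths in m; the calibration is good to about 2 mm. A picture is of the moment at which its call begins. There is no depth.
- job.close_job(): hands the job in, once; it reports no verdict.
The state is a dict: "time": time; "q": joint angles; "joint_vel": joint speeds; "joint_efforts": joint torques, N m; "ee_pos": TCP position; "ee_rot": TCP orientation; "wrist_force": force on the tool from outside, world axes, zero at the start; "wrist_torque": the same for the moment, N m; "finger_gap": finger opening in m.
Only numpy, scipy, OpenCV 4.12 (cv2) and the standard library are available. Lean on these libraries where they do the work, as an engineer would, in place of code of your own. Each camera call takes 0.05 s, during which the arm holds its last target.

## Working session

There is one attempt and no reset: what is moved stays moved. The work goes in short steps, Python scripts to look and compute and a tool call to move; the robot and the scene stay as the last step left them, time stands still between calls to the robot, and variables do not carry over. Pictures are saved under pics/ and viewed, and the job is handed in when it is done.

Besides the shell and the picture viewer there is one more tool, called after ">>>" as a command line: name --argument value ..., lists and objects as JSON in quotes. arm_command: Moves the arm, as the interface text tells. Its arguments: {"type":"object","properties":{"steps":{"type":"string"},"force":{"type":"number"}},"required":["steps"]}

```bash
ls; mkdir -p pics; python3 - <<'E'
from plant import monitor,cams
import cv2
print(monitor.observe())
for n in("side","top"):
    s=cams.snapshot(n); cv2.imwrite(f"pics/{n}0.png",s["pixels"][:,:,::-1])
    print(n,s["camera_matrix"],s["k1"],s["R"],s["t"])
E
```

```text
pics
{'time': 0.0, 'q': array([-1.44408256e+00,  2.21230642e-01,  1.52762934e+00, -6.45562439e-06,
        1.39470947e+00, -1.26140959e-01]), 'joint_vel': array([ 1.10674501e-03, -1.80560800e-03, -2.95927632e-04,  1.73581742e-03,
       -3.75979208e-05, -3.74431222e-04]), 'joint_efforts': array([ 5.45137700e-04, -4.94618440e+01, -3.87374747e+01,  6.99064275e-02,
        5.73629409e-02, -1.43067150e-04]), 'ee_pos': array([ 0.15624418, -0.60450014,  0.22142482]), 'ee_rot': array([-3.11455741e+00, -3.95878552e-01,  1.08644037e-05]), 'wrist_force': array([-0.00939112, -0.39724302,  0.03472127]), 'wrist_torque': array([ 0.00770134,  0.0087818 , -0.05160089]), 'finger_gap': 0.08688594554283305}
side [[441.21822902   0.         320.79449707]
 [  0.         441.21822902 200.49255491]
 [  0.           0.           1.        ]] -0.1039979876396436 [[ 0.979423   -0.20077584  0.0204855 ]
 [-0.11918174 -0.65731629 -0.74413104]
 [ 0.16286899  0.72637756 -0.6677195 ]] [-0.55445313  0.20826934  0.79489978]
top [[446.36255328   0.         316.14443213]
 [  0.         446.36255328 197.51848535]
 [  0.           0.           1.        ]] -0.0770494331945241 [[ 0.01066876 -0.99994124 -0.00192033]
 [-0.99093821 -0.01031551 -0.13392185]
 [ 0.13389418  0.00333171 -0.99099003]] [0.11633013 0.60893603 1.19017189]
```

View pics/side0.png

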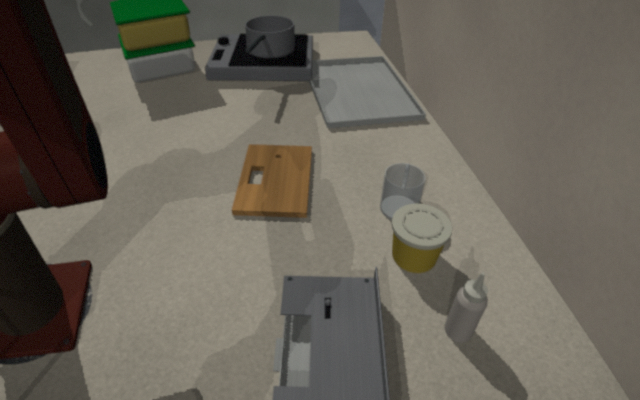

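View pics/top0.png

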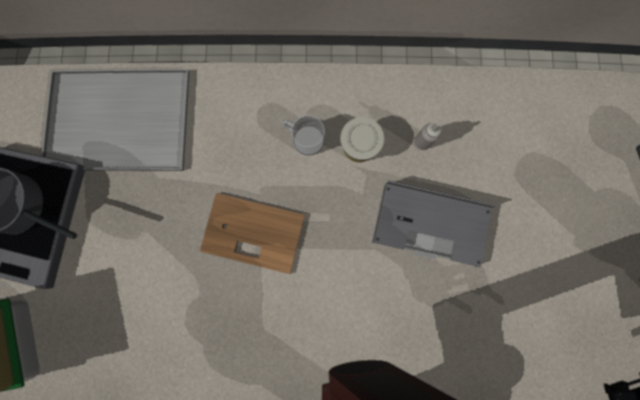

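The top view shows the board around (255,232), with its hole at (223,226) and slot at (247,248). The stand is around (435,222), with its pin slot near (404,219). The bottle, tub and jug are behind them. I'll enlarge both views.

```bash
python3 - <<'E'
import cv2
s=cv2.imread("pics/side0.png");t=cv2.imread("pics/top0.png")
def c(im,x0,y0,x1,y1,k,n):
    cv2.imwrite(n,cv2.convertScaleAbs(cv2.resize(im[y0:y1,x0:x1],None,fx=k,fy=k,interpolation=cv2.INTER_CUBIC),alpha=1.5))
c(t,190,180,320,280,6,"pics/t_b.png")
c(t,365,170,505,270,5.5,"pics/t_s.png") if 0 else c(t,365,170,505,270,5,"pics/t_s.png")
c(s,225,135,325,225,6,"pics/s_b.png")
c(s,265,260,395,400,4,"pics/s_s.png")
E
```

```text
(no output)
```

View pics/t_b.png

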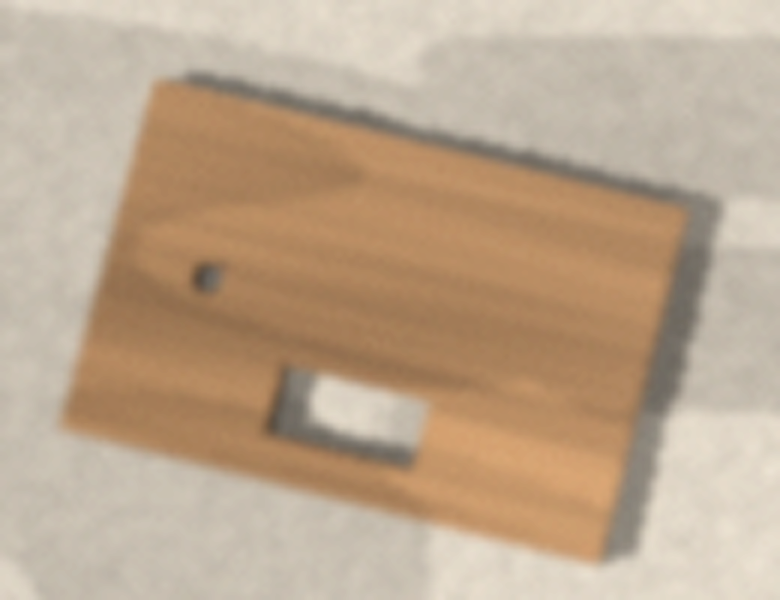

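View pics/t_s.png

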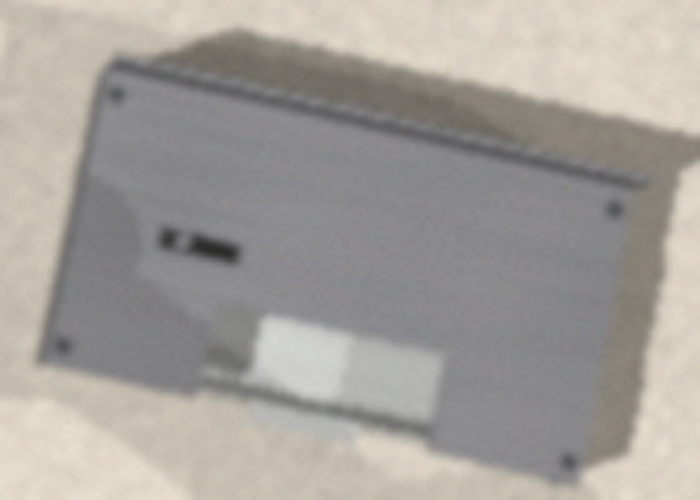

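View pics/s_b.png

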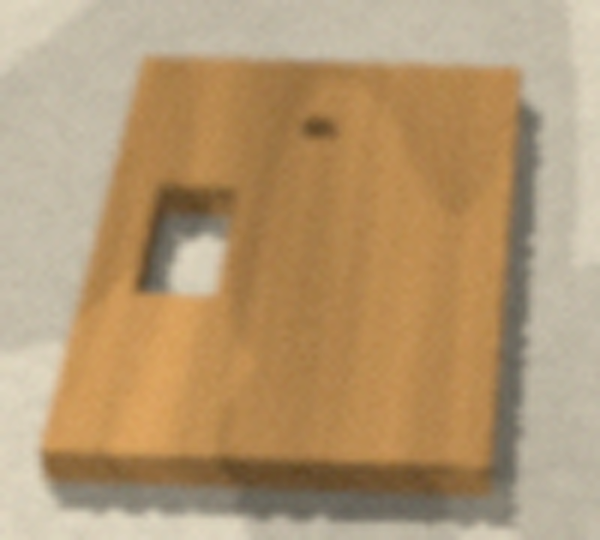

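View pics/s_s.png

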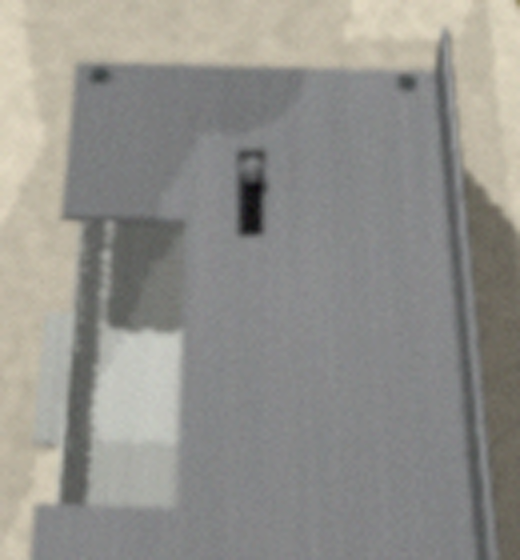

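```bash
cat > h.py <<'E'
import numpy as np, cv2
from plant import monitor,cams
from scipy.spatial.transform import Rotation as Ro
def snap(n,name=None):
    s=cams.snapshot(n)
    if name: cv2.imwrite("pics/"+name,s["pixels"][:,:,::-1])
    return s
def dist(s): return np.array([s["k1"],0,0,0,0.])
def ray(s,uv):
    p=cv2.undistortPoints(np.array(uv,float).reshape(-1,1,2),s["camera_matrix"],dist(s)).reshape(-1,2)
    d=np.c_[p,np.ones(len(p))]@s["R"]; c=-s["R"].T@s["t"]
    return c,d
def plane(s,uv,z):
    c,d=ray(s,uv); return c+d*((z-c[2])/d[:,2])[:,None]
def tri(sa,ua,sb,ub):
    ca,da=ray(sa,ua); cb,db=ray(sb,ub); out=[]
    for a,b in zip(da,db):
        M=np.c_[a,-b]; k=np.linalg.lstsq(M,cb-ca,rcond=None)[0]
        p=ca+a*k[0];q=cb+b*k[1]; out.append(np.r_[(p+q)/2,np.linalg.norm(p-q)])
    return np.array(out)
def proj(s,X):
    return cv2.projectPoints(np.array(X,float).reshape(-1,3),cv2.Rodrigues(s["R"])[0],s["t"],s["camera_matrix"],dist(s))[0].reshape(-1,2)
E
python3 - <<'E'
from h import *
np.set_printoptions(precision=4,suppress=True)
S=snap("side");T=snap("top")
def corners(s,roi):
    x0,y0,x1,y1=roi
    hsv=cv2.cvtColor(s["pixels"],cv2.COLOR_RGB2HSV)
    m=cv2.inRange(hsv,(5,90,40),(25,255,255)); k=np.zeros_like(m);k[y0:y1,x0:x1]=m[y0:y1,x0:x1]
    c=max(cv2.findContours(k,cv2.RETR_EXTERNAL,cv2.CHAIN_APPROX_NONE)[0],key=cv2.contourArea)
    h=cv2.convexHull(c)
    return k,c,cv2.approxPolyDP(h,3,True).reshape(-1,2)
for n,s,roi in(("T",T,(190,180,320,285)),("S",S,(225,135,325,230))):
    k,c,a=corners(s,roi); print(n,a,cv2.contourArea(c))
    if n=="T": print(plane(s,a,0.016))
print("camT",-T["R"].T@T["t"],"camS",-S["R"].T@S["t"])
# manual points. board: hole, corners
tb=np.array([[155,80],[688,208],[602,562],[65,430]])/6+[190,180]-.4
sb=np.array([[143,58],[522,66],[488,468],[43,455]])/6+[225,135]-.4
print("order T: +y+x, -y+x, -y-x, +y-x"); 
print(tri(T,tb,S,sb[[1,2,3,0]]))
# stand rivets: T TL(117,95) TR(614,209) BR(569,461) BL(63,345); 
tr=np.array([[117,95],[63,345],[200,246],[182,241]])/5+[365,170]-.4
sr=np.array([[407,82],[101,75],[251,193],[252,165]])/4+[265,260]-.4
print(tri(T,tr,S,sr))
al=np.array([[117,95],[614,209],[569,461],[63,345],[200,246],[182,241]])/5+[365,170]-.4
print(plane(T,al,.045))
# upstand top edge T
print("up",plane(T,np.array([[115,62],[643,183]])/5+[365,170]-.4,.075))
E
```

```text
T [[216 194]
 [303 215]
 [289 272]
 [201 250]] 5391.0
[[0.6182 0.4064 0.016 ]
 [0.5613 0.1591 0.016 ]
 [0.4029 0.1955 0.016 ]
 [0.46   0.4424 0.016 ]]
S [[310 146]
 [305 217]
 [233 214]
 [250 144]] 4841.5
camT [0.4428 0.1186 1.2612] camS [ 0.4384 -0.5518  0.6971]
order T: +y+x, -y+x, -y-x, +y-x
[[0.6225 0.4076 0.0176 0.0031]
 [0.5635 0.1556 0.0157 0.0002]
 [0.3999 0.1929 0.0152 0.0011]
 [0.4573 0.4434 0.0178 0.0017]]
[[ 0.6347 -0.0753  0.0467  0.0019]
 [ 0.4968 -0.0445  0.046   0.0015]
 [ 0.5515 -0.1203  0.0452  0.0014]
 [ 0.5539 -0.1094  0.0504  0.0018]]
[[ 0.6341 -0.0754  0.045 ]
 [ 0.5733 -0.3517  0.045 ]
 [ 0.4348 -0.3217  0.045 ]
 [ 0.4961 -0.0446  0.045 ]
 [ 0.5508 -0.1202  0.045 ]
 [ 0.5535 -0.1103  0.045 ]]
up [[ 0.6474 -0.0698  0.075 ]
 [ 0.5844 -0.3568  0.075 ]]
```

```bash
cat >> h.py <<'E'
np.set_printoptions(precision=4,suppress=True)
def Rdown(a): # tool down, tool y at world angle a
    y=np.array([np.cos(a),np.sin(a),0]);z=np.array([0,0,-1.]);x=np.cross(y,z);return np.c_[x,y,z]
def plan(wps,cl,R0=None,p0=None,v=.038,w=.115):
    o=monitor.observe()
    p=o["ee_pos"] if p0 is None else p0; R=Ro.from_rotvec(o["ee_rot"]).as_matrix() if R0 is None else R0
    rows=[]
    for P,RT in wps:
        P=np.array(P); rv=Ro.from_matrix(R.T@RT).as_rotvec()
        n=int(max(np.ceil(np.linalg.norm(P-p)/v),np.ceil(np.linalg.norm(rv)/w),1)); st=(P-p)/n
        for i in range(n):
            s=R.T@st; r=rv/n; rows.append([*s,*r]); R=R@Ro.from_rotvec(r).as_matrix(); p=p+st
    for i in range(0,len(rows),5):
        print("; ".join(" ".join("%.4f"%(x+0) for x in r)+" %g"%cl for r in rows[i:i+5]).replace("0.0000","0").replace("-0 ","0 "))
def st():
    o=monitor.observe(); R=Ro.from_rotvec(o["ee_rot"]).as_matrix()
    print("t",round(o["time"],2),"p",o["ee_pos"],"yang",np.degrees(np.arctan2(R[1,1],R[0,1])),"zax",R[:,2],"F",o["wrist_force"],"M",o["wrist_torque"],"gap",o["finger_gap"],"q",o["q"])
E
python3 - <<'E'
from h import *
import numpy as np
a=-.2275
plan([([.42,-.22,.2],Rdown(-.75)),([.4387,.3167,.16],Rdown(a))],.563)
E
```

```text
0.0270 -0.0236 0.0017 -0.0001 0 -0.0437 0.563; 0.0280 -0.0224 0.0017 -0.0001 0 -0.0437 0.563; 0.0290 -0.0211 0.0017 -0.0001 0 -0.0437 0.563; 0.0299 -0.0198 0.0017 -0.0001 0 -0.0437 0.563; 0.0307 -0.0185 0.0017 -0.0001 0 -0.0437 0.563
0.0315 -0.0172 0.0017 -0.0001 0 -0.0437 0.563; 0.0322 -0.0158 0.0017 -0.0001 0 -0.0437 0.563; 0.0329 -0.0143 0.0017 -0.0001 0 -0.0437 0.563; 0.0335 -0.0129 0.0017 -0.0001 0 -0.0437 0.563; 0.0340 -0.0114 0.0017 -0.0001 0 -0.0437 0.563
0.0345 -0.0099 0.0017 -0.0001 0 -0.0437 0.563; 0.0349 -0.0084 0.0017 -0.0001 0 -0.0437 0.563; 0.0352 -0.0069 0.0017 -0.0001 0 -0.0437 0.563; 0.0270 -0.0235 0.0027 0 0 -0.0348 0.563; 0.0278 -0.0225 0.0027 0 0 -0.0348 0.563
0.0286 -0.0215 0.0027 0 0 -0.0348 0.563; 0.0293 -0.0205 0.0027 0 0 -0.0348 0.563; 0.0300 -0.0195 0.0027 0 0 -0.0348 0.563; 0.0307 -0.0184 0.0027 0 0 -0.0348 0.563; 0.0313 -0.0174 0.0027 0 0 -0.0348 0.563
0.0319 -0.0163 0.0027 0 0 -0.0348 0.563; 0.0324 -0.0151 0.0027 0 0 -0.0348 0.563; 0.0330 -0.0140 0.0027 0 0 -0.0348 0.563; 0.0334 -0.0128 0.0027 0 0 -0.0348 0.563; 0.0338 -0.0117 0.0027 0 0 -0.0348 0.563
0.0342 -0.0105 0.0027 0 0 -0.0348 0.563; 0.0346 -0.0093 0.0027 0 0 -0.0348 0.563; 0.0349 -0.0081 0.0027 0 0 -0.0348 0.563
```

>>> arm_command --steps "0.027 -0.0236 0.0017 0 0 -0.044 0.56; 0.028 -0.0224 0.0017 0 0 -0.044 0.56; 0.029 -0.0211 0.0017 0 0 -0.044 0.56; 0.03 -0.0198 0.0017 0 0 -0.044 0.56; 0.0307 -0.0185 0.0017 0 0 -0.044 0.56"

```text
time: 0.62
ee_pos: [0.2582, -0.4556, 0.2137]
ee_rot: [-3.053, -0.738, -0.0]
wrist_force: [0.8, -0.1, 0.2]
finger_gap: 0.0615
```

>>> arm_command --steps "0.0315 -0.0172 0.0017 0 0 -0.044 0.56; 0.0322 -0.0158 0.0017 0 0 -0.044 0.56; 0.033 -0.0143 0.0017 0 0 -0.044 0.56; 0.0335 -0.013 0.0017 0 0 -0.044 0.56; 0.034 -0.0114 0.0017 0 0 -0.044 0.56"

```text
time: 1.03
ee_pos: [0.3593, -0.3072, 0.2055]
ee_rot: [2.954, 1.069, 0.0]
wrist_force: [-0.7, 1.1, 0.4]
finger_gap: 0.0397
```

>>> arm_command --steps "0.0345 -0.01 0.0017 0 0 -0.044 0.56; 0.035 -0.0084 0.0017 0 0 -0.044 0.56; 0.0352 -0.007 0.0017 0 0 -0.044 0.56; 0.027 -0.0235 0.0027 0 0 -0.035 0.56; 0.028 -0.0225 0.0027 0 0 -0.035 0.56"

```text
time: 1.45
ee_pos: [0.422, -0.1463, 0.1949]
ee_rot: [-2.831, -1.362, -0.0]
wrist_force: [0.3, -0.0, 0.2]
finger_gap: 0.0379
```

>>> arm_command --steps "0.0286 -0.0215 0.0027 0 0 -0.035 0.56; 0.0293 -0.0205 0.0027 0 0 -0.035 0.56; 0.03 -0.0195 0.0027 0 0 -0.035 0.56; 0.0307 -0.0184 0.0027 0 0 -0.035 0.56; 0.0313 -0.0174 0.0027 0 0 -0.035 0.56"

```text
time: 1.87
ee_pos: [0.4267, 0.0326, 0.1816]
ee_rot: [2.701, 1.603, 0.001]
wrist_force: [0.1, 0.1, 0.6]
finger_gap: 0.038
```

>>> arm_command --steps "0.032 -0.0163 0.0027 0 0 -0.035 0.56; 0.0324 -0.015 0.0027 0 0 -0.035 0.56; 0.033 -0.014 0.0027 0 0 -0.035 0.56; 0.0334 -0.0128 0.0027 0 0 -0.035 0.56; 0.0338 -0.0117 0.0027 0 0 -0.035 0.56"

```text
time: 2.28
ee_pos: [0.432, 0.2117, 0.168]
ee_rot: [2.551, 1.834, 0.001]
wrist_force: [0.8, -0.6, 0.0]
finger_gap: 0.0384
```

>>> arm_command --steps "0.0342 -0.0105 0.0027 0 0 -0.035 0.56; 0.0346 -0.0093 0.0027 0 0 -0.035 0.56; 0.035 -0.008 0.0027 0 0 -0.035 0.56; 0 0 0 0 0 0 0.56; 0 0 0 0 0 0 0.56"

```text
time: 2.7
ee_pos: [0.4347, 0.3188, 0.1592]
ee_rot: [-2.45, -1.967, 0.002]
wrist_force: [-0.3, -0.4, -0.4]
finger_gap: 0.0382
```

```bash
python3 - <<'E'
from h import *
st()
a=-.2275
plan([([.4387,.3167,.03],Rdown(a))],.56)
T=snap("top","top1.png");S=snap("side","side1.png")
E
```

```text
t 2.7 p [0.4347 0.3188 0.1592] yang -12.474019020647646 zax [-0.0011 -0.0007 -1.    ] F [-0.2708 -0.4488 -0.4121] M [-0.0494 -0.0492  0.0909] gap 0.03816239259122612 q [ 0.4864  0.0713  1.815  -0.0001  1.2566  0.7042]
-0.0003 0.0011 0.0323 -0.0002 0.0002 0.0024 0.56; -0.0003 0.0011 0.0323 -0.0002 0.0002 0.0024 0.56; -0.0003 0.0011 0.0323 -0.0002 0.0002 0.0024 0.56; -0.0003 0.0011 0.0323 -0.0002 0.0002 0.0024 0.56
```

>>> arm_command --steps "0 0.001 0.032 0 0 0.0024 0.56; 0 0.001 0.032 0 0 0.0024 0.56; 0 0.001 0.032 0 0 0.0024 0.56; 0 0.001 0.02 0 0 0.0024 0.56; 0 0 0 0 0 0 0.56"

```text
time: 3.22
ee_pos: [0.4362, 0.313, 0.0393]
ee_rot: [-2.464, -1.947, 0.014]
wrist_force: [-0.5, 0.9, -0.0]
finger_gap: 0.0385
```

```bash
python3 - <<'E'
from h import *
st()
T=snap("top","top2.png");S=snap("side","side2.png")
t=T["pixels"][180:290,190:320,::-1];s=S["pixels"][125:225,220:330,::-1]
cv2.imwrite("pics/z2.png",cv2.convertScaleAbs(np.hstack([cv2.resize(t,(440,372),interpolation=2),cv2.resize(s,(360,372),interpolation=2)]),alpha=1.5))
print("hole",plane(T,[np.array([207,277])/6+[190,180]-.4],.016),"exp .5288 .3779")
# slot corners top face T crop
print("slot", plane(T,np.array([[290,366],[430,402],[412,468],[270,432]])/6+[190,180]-.4,.016))
c=np.array([.5108,.3]);a=-.2275;x=np.array([np.cos(a),np.sin(a)]);y=np.array([-x[1],x[0]])
for X,Y in((-.031,.035),(-.031,-.035),(-.063,-.035),(-.063,.035)): print(c+x*X+y*Y)
plan([([.4387,.3167,.005],Rdown(a))],.56)
E
```

```text
t 3.22 p [0.4362 0.313  0.0393] yang -13.357867238680166 zax [-0.0077 -0.0043 -1.    ] F [-0.5231  0.8899 -0.0496] M [-0.0305 -0.0234 -0.0161] gap 0.03845924919042745 q [ 0.4756  0.2299  1.8886 -0.0003  1.0319  0.7089]
hole [[0.5285 0.3799 0.016 ]] exp .5288 .3779
slot [[0.4876 0.3396 0.016 ]
 [0.4718 0.2739 0.016 ]
 [0.4413 0.2815 0.016 ]
 [0.4569 0.348  0.016 ]]
[0.4885 0.3411]
[0.4727 0.2729]
[0.4415 0.2801]
[0.4573 0.3483]
0.0007 -0.0005 0.0195 -0.0005 0.0005 -0.0024 0.56; 0.0007 -0.0005 0.0195 -0.0005 0.0005 -0.0024 0.56
```

View pics/z2.png

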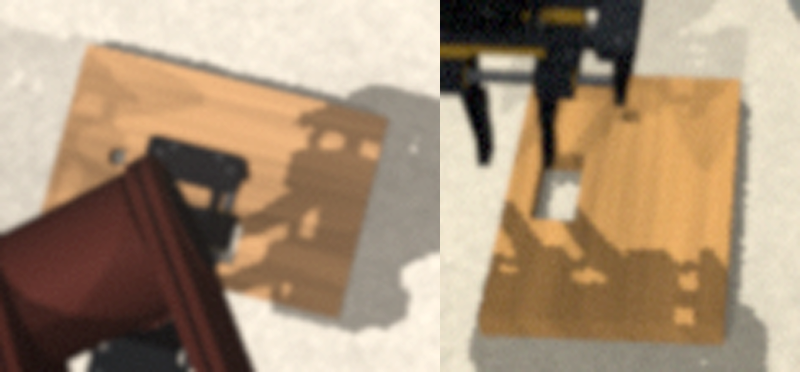

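The side view shows the inner finger above the slot and the outer finger outside the strip. The measured hole and slot corners agree with the corner-based pose within 2 mm, so I'll descend.

>>> arm_command --steps "0.001 -0.0005 0.018 0 0 -0.002 0.56; 0.0005 0 0.016 0 0 -0.002 0.56; 0 0 0 0 0 0 0.56" --force 60

```text
time: 3.57
ee_pos: [0.4392, 0.3174, 0.0099]
ee_rot: [-2.459, -1.955, 0.001]
wrist_force: [-1.1, 0.2, 0.2]
finger_gap: 0.0385
```

```bash
python3 - <<'E'
from h import *
st()
S=snap("side","side3.png")
s=S["pixels"][125:225,220:330,::-1]
cv2.imwrite("pics/z3.png",cv2.convertScaleAbs(cv2.resize(s,(660,600),interpolation=2),alpha=1.5))
E
```

```text
t 3.57 p [0.4392 0.3174 0.0099] yang -13.021312100553388 zax [-0.0005 -0.0003 -1.    ] F [-1.1037  0.1938  0.1837] M [-0.0266 -0.048   0.0075] gap 0.03849051064553306 q [ 0.4803  0.2831  1.8908 -0.0001  0.9683  0.7076]
```

View pics/z3.png

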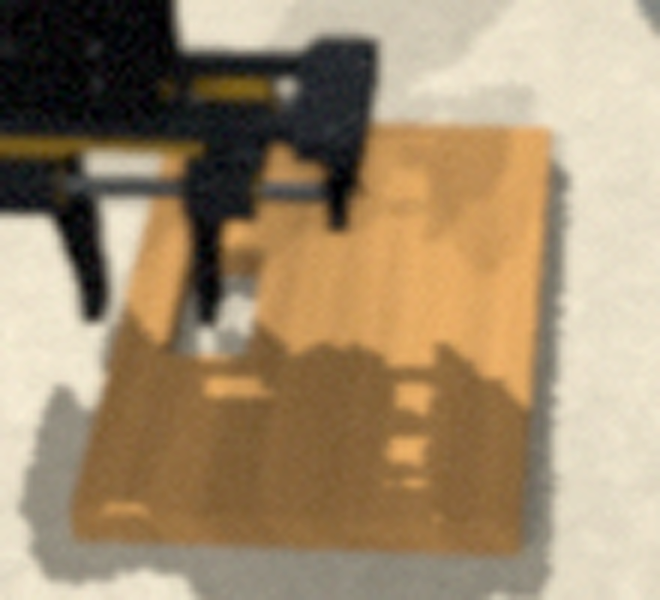

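The fingers straddle the strip: outer tip at (95,320) and inner tip in the slot at (208,320). I'll settle, go slightly lower and close.

>>> arm_command --steps "0 0 0.001 0 0 0 0.56; 0 0 0 0 0 0 0.56; 0 0 0 0 0 0 0.56"

```text
time: 3.87
ee_pos: [0.4404, 0.3185, 0.0106]
ee_rot: [2.458, 1.956, 0.004]
wrist_force: [0.5, -0.1, -0.7]
finger_gap: 0.0383
```

>>> arm_command --steps "0 0 0 0 0 0 0.9; 0 0 0 0 0 0 0.9; 0 0 0 0 0 0 0.9; 0 0 0 0 0 0 0.9; 0 0 0 0 0 0 0.9" --force 60

```text
time: 4.28
ee_pos: [0.4392, 0.3181, 0.0092]
ee_rot: [-2.458, -1.956, 0.0]
wrist_force: [-1.8, 0.4, 2.6]
finger_gap: 0.0207
```

The fingers only overlap the strip by about 6 mm, so I'll reopen a little and go lower for a firmer hold.

>>> arm_command --steps "0 0 0 0 0 0 0.62; 0 0 0 0 0 0 0.62; 0 0 0.003 0 0 0 0.62; 0 0 0.002 0 0 0 0.62; 0 0 0 0 0 0 0.62"

```text
time: 4.7
ee_pos: [0.4388, 0.3177, 0.0031]
ee_rot: [-2.458, -1.956, 0.002]
wrist_force: [-0.5, -0.4, 0.4]
finger_gap: 0.0325
```

>>> arm_command --steps "0 0 0 0 0 0 0.62; 0 0 0 0 0 0 0.62"

```text
time: 4.87
ee_pos: [0.4392, 0.3179, 0.0038]
ee_rot: [-2.458, -1.956, 0.001]
wrist_force: [0.1, -0.3, -0.4]
finger_gap: 0.0329
```

>>> arm_command --steps "0 0 0 0 0 0 0.9; 0 0 0 0 0 0 0.9; 0 0 0 0 0 0 0.9; 0 0 0 0 0 0 0.9; 0 0 0 0 0 0 0.9" --force 60

```text
time: 5.28
ee_pos: [0.4393, 0.318, 0.0041]
ee_rot: [-2.458, -1.956, -0.0]
wrist_force: [0.5, -0.5, 0.7]
finger_gap: 0.0215
```

>>> arm_command --steps "0 0 -0.005 0 0 0 0.9; 0 0 -0.01 0 0 0 0.9; 0 0 -0.015 0 0 0 0.9; 0 0 -0.02 0 0 0 0.9; 0 0 -0.02 0 0 0 0.9"

```text
time: 5.7
ee_pos: [0.4379, 0.3174, 0.0741]
ee_rot: [-2.458, -1.955, 0.005]
wrist_force: [0.2, 0.8, -5.0]
finger_gap: 0.0212
```

>>> arm_command --steps "0 0 -0.02 0 0 0 0.9; 0 0 -0.02 0 0 0 0.9; 0 0 -0.01 0 0 0 0.9; 0 0 0 0 0 0 0.9; 0 0 0 0 0 0 0.9"

```text
time: 6.12
ee_pos: [0.4391, 0.318, 0.124]
ee_rot: [-2.458, -1.956, -0.001]
wrist_force: [-0.5, 0.2, -6.2]
finger_gap: 0.0213
```

```bash
python3 - <<'E'
from h import *
st()
S=snap("side","side4.png");T=snap("top","top4.png")
s=S["pixels"][60:240,180:400,::-1]
cv2.imwrite("pics/z4.png",cv2.convertScaleAbs(np.hstack([cv2.resize(s,(440,360),interpolation=2),cv2.resize(T["pixels"][160:300,180:320,::-1],(360,360))]),alpha=1.5))
E
```

```text
t 6.12 p [0.4391 0.318  0.124 ] yang -12.985847126446346 zax [ 0.0002  0.0003 -1.    ] F [-0.4817  0.1729 -6.228 ] M [0.0795 0.3073 0.0442] gap 0.021335159203461164 q [0.4812 0.1166 1.8372 0.0001 1.1875 0.7078]
```

View pics/z4.png

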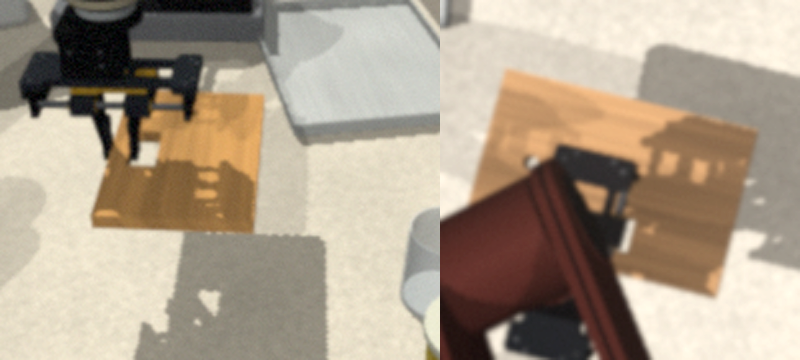

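```bash
python3 - <<'E'
import cv2,numpy as np
s=cv2.imread("pics/side4.png")[95:185,220:320];t=cv2.imread("pics/top4.png")[180:285,195:315]
cv2.imwrite("pics/z4s.png",cv2.convertScaleAbs(cv2.resize(s,None,fx=6,fy=6,interpolation=2),alpha=1.5))
cv2.imwrite("pics/z4t.png",cv2.convertScaleAbs(cv2.resize(t,None,fx=5,fy=5,interpolation=2),alpha=1.5))
E
```

```text
(no output)
```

View pics/z4s.png

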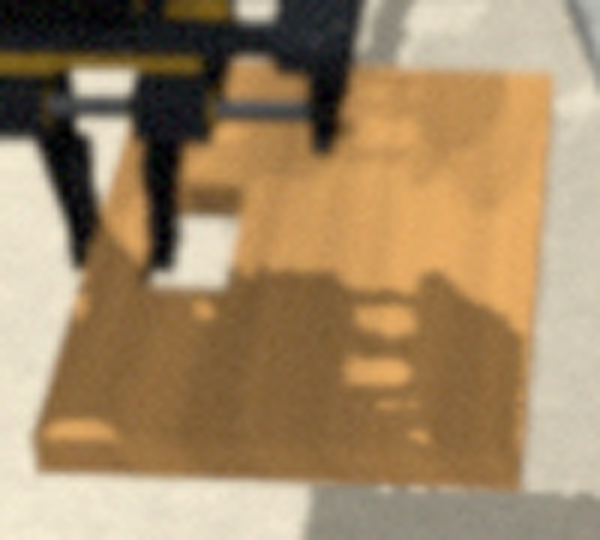

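View pics/z4t.png

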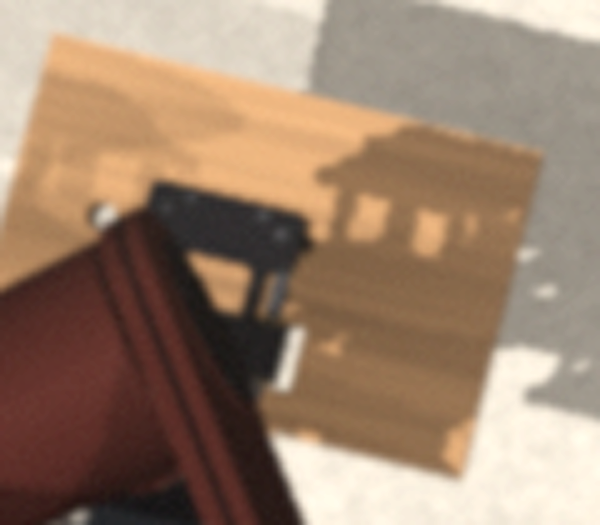

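```bash
python3 - <<'E'
from h import *
S=cams.snapshot("side");T=cams.snapshot("top")
t=np.array([[54,35],[543,153],[462,478]])/5+[195,180]-.4
s=np.array([[552,73],[525,453],[40,438]])/6+[220,95]-.4
X=tri(T,t,S,s);print(X)
print(np.linalg.norm(X[0,:2]-X[1,:2]),np.linalg.norm(X[2,:2]-X[1,:2]))
d=(X[0]-X[1]);print("yaw",-np.arctan2(d[0],d[1]))
c=(X[0]+X[2])/2; print("centre",c)
a=-.2275;x=np.array([np.cos(a),np.sin(a)]);print("handhold", c[:2]-.074*x)
E
```

```text
[[0.6216 0.4066 0.1365 0.003 ]
 [0.5641 0.1547 0.1367 0.0041]
 [0.4008 0.193  0.1366 0.004 ]]
0.2584283321914972 0.1677285490161143
yaw -0.22438543336480576
centre [0.5112 0.2998 0.1365 0.0035]
handhold [0.4391 0.3165]
```

The board hangs level: all three corners triangulate to 0.1365, with 0.258 and 0.168 edges. The TCP sits at board (-0.0743, +0.0015). Next I'll carry it to just in front of the upstand.

```bash
cat >> h.py <<'E'
SY=-.2167; SO=np.array([.534,-.198]); sx=np.array([np.cos(SY),np.sin(SY)]); sy=np.array([-sx[1],sx[0]])
def s2w(X,Y): return SO+X*sx+Y*sy
def w2s(p): d=np.array(p[:2])-SO; return np.array([d@sx,d@sy])
E
python3 - <<'E'
from h import *
a=SY; p=s2w(-.0803,-.0055);print(p)
plan([([*p,.124],Rdown(a))],.9,v=.03)
E
```

```text
[ 0.4544 -0.1861]
-0.0286 0.0076 -0.0001 -0.0002 0.0001 -0.0006 0.9; -0.0286 0.0076 -0.0001 -0.0002 0.0001 -0.0006 0.9; -0.0287 0.0076 -0.0001 -0.0002 0.0001 -0.0006 0.9; -0.0287 0.0075 -0.0001 -0.0002 0.0001 -0.0006 0.9; -0.0287 0.0075 -0.0001 -0.0002 0.0001 -0.0006 0.9
-0.0287 0.0075 -0.0001 -0.0002 0.0001 -0.0006 0.9; -0.0287 0.0075 -0.0001 -0.0002 0.0001 -0.0006 0.9; -0.0287 0.0075 -0.0001 -0.0002 0.0001 -0.0006 0.9; -0.0287 0.0075 -0.0001 -0.0002 0.0001 -0.0006 0.9; -0.0287 0.0074 -0.0001 -0.0002 0.0001 -0.0006 0.9
-0.0287 0.0074 -0.0001 -0.0002 0.0001 -0.0006 0.9; -0.0287 0.0074 -0.0001 -0.0002 0.0001 -0.0006 0.9; -0.0287 0.0074 -0.0001 -0.0002 0.0001 -0.0006 0.9; -0.0287 0.0074 -0.0001 -0.0002 0.0001 -0.0006 0.9; -0.0287 0.0074 -0.0001 -0.0002 0.0001 -0.0006 0.9
-0.0287 0.0073 -0.0001 -0.0002 0.0001 -0.0006 0.9; -0.0287 0.0073 -0.0001 -0.0002 0.0001 -0.0006 0.9
```

>>> arm_command --steps "-0.01 0.0025 0 0 0 -0.0005 0.9; -0.02 0.005 0 0 0 -0.0005 0.9; -0.0287 0.0076 0 0 0 -0.0005 0.9; -0.0287 0.0075 0 0 0 -0.0005 0.9; -0.0287 0.0075 0 0 0 -0.0005 0.9"

```text
time: 6.73
ee_pos: [0.4418, 0.1963, 0.1231]
ee_rot: [-2.455, -1.96, 0.003]
wrist_force: [1.1, -0.8, -5.9]
finger_gap: 0.0211
```

>>> arm_command --steps "-0.0287 0.0075 0 0 0 -0.0006 0.9; -0.0287 0.0075 0 0 0 -0.0006 0.9; -0.0287 0.0075 0 0 0 -0.0006 0.9; -0.0287 0.0075 0 0 0 -0.0006 0.9; -0.0287 0.0075 0 0 0 -0.0006 0.9"

```text
time: 7.15
ee_pos: [0.4465, 0.0479, 0.1234]
ee_rot: [-2.453, -1.963, 0.002]
wrist_force: [0.6, -0.3, -6.0]
finger_gap: 0.0213
```

>>> arm_command --steps "-0.0287 0.0074 0 0 0 -0.0006 0.9; -0.0287 0.0074 0 0 0 -0.0006 0.9; -0.0287 0.0074 0 0 0 -0.0006 0.9; -0.0287 0.0074 0 0 0 -0.0006 0.9; -0.0287 0.0074 0 0 0 -0.0006 0.9"

```text
time: 7.57
ee_pos: [0.4511, -0.1002, 0.1234]
ee_rot: [-2.45, -1.966, 0.002]
wrist_force: [0.8, 0.2, -5.0]
finger_gap: 0.0213
```

>>> arm_command --steps "-0.0287 0.0074 0 0 0 -0.0006 0.9; -0.02 0.005 0 0 0 -0.0006 0.9; -0.01 0.0025 0 0 0 0 0.9; 0 0 0 0 0 0 0.9; 0 0 0 0 0 0 0.9"

```text
time: 7.98
ee_pos: [0.4534, -0.1587, 0.1234]
ee_rot: [-2.449, -1.965, 0.001]
wrist_force: [0.3, 0.1, -4.5]
finger_gap: 0.0213
```

```bash
python3 - <<'E'
from h import *
st(); print(w2s(monitor.observe()["ee_pos"]))
S=snap("side","side5.png");T=snap("top","top5.png")
p=s2w(-.0803,-.0055)
plan([([*p,.085],Rdown(SY)@Ro.from_rotvec([0,.036,0]).as_matrix())],.9,v=.02)
cv2.imwrite("pics/z5.png",cv2.convertScaleAbs(np.vstack([cv2.resize(S["pixels"][220:400,240:440,::-1],(667,600),interpolation=2)]),alpha=1.5))
cv2.imwrite("pics/z5t.png",cv2.convertScaleAbs(np.vstack([cv2.resize(T["pixels"][160:280,360:520,::-1],(800,600),interpolation=2)]),alpha=1.5))
E
```

```text
t 7.98 p [ 0.4534 -0.1587  0.1234] yang -12.510338371070567 zax [-0.0014  0.001  -1.    ] F [ 0.3155  0.1299 -4.4705] M [0.1727 0.2998 0.0516] gap 0.021296574002792997 q [-0.5013 -0.0299  1.9903  0.0002  1.1829 -0.2831]
[-0.0872  0.021 ]
-0.0092 0.0023 0.0128 -0.0004 0.0118 0.0001 0.9; -0.0094 0.0023 0.0127 -0.0004 0.0118 0.0001 0.9; -0.0095 0.0023 0.0126 -0.0004 0.0118 0.0001 0.9
```

View pics/z5.png

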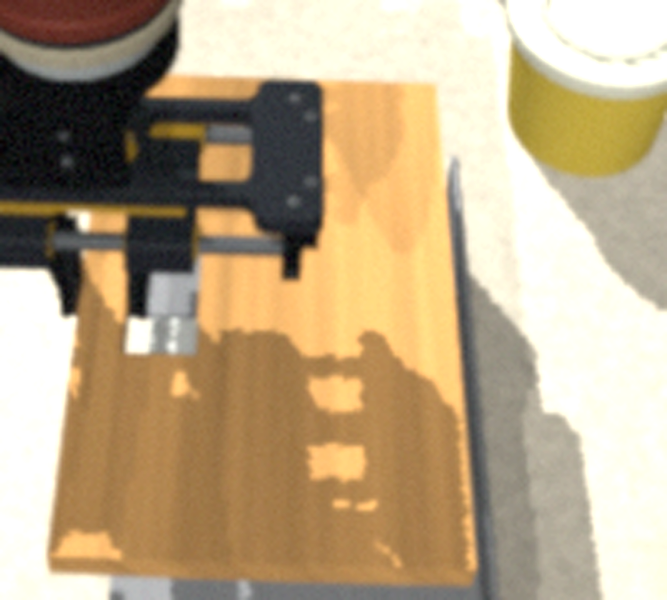

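View pics/z5t.png

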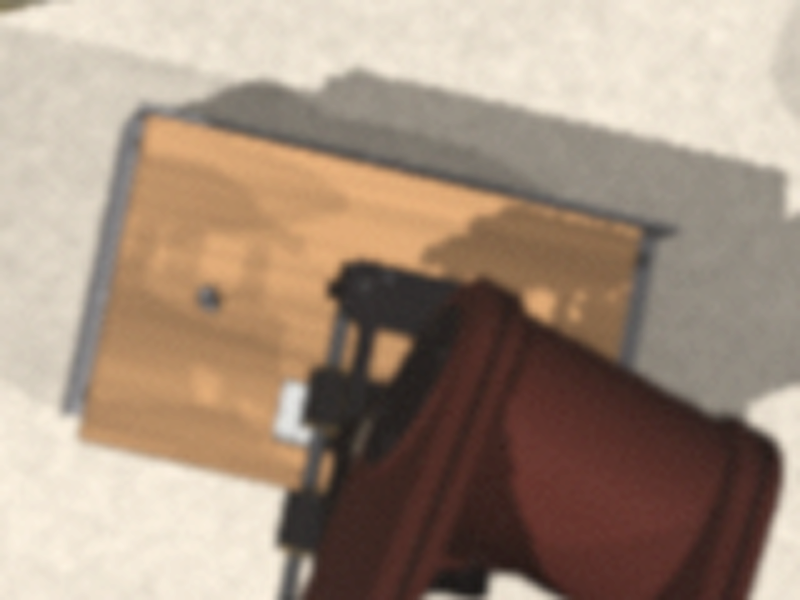

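The board is over the stand, level and roughly parallel, with its back edge just short of the upstand. I'll move 27 mm along -y so the hole sits about 18 mm short of the pin, tilt the drilled end up and start lowering.

>>> arm_command --steps "-0.009 0.0023 0.0128 0 0.012 0 0.9; -0.0095 0.0023 0.0127 0 0.012 0 0.9; -0.0095 0.0023 0.0126 0 0.012 0 0.9; 0 0 0 0 0 0 0.9; 0 0 0 0 0 0 0.9"

```text
time: 8.5
ee_pos: [0.4543, -0.1859, 0.0847]
ee_rot: [-2.429, -1.953, -0.043]
wrist_force: [0.1, 0.3, -4.7]
finger_gap: 0.0212
```

```bash
python3 - <<'E'
from h import *
st(); print(w2s(monitor.observe()["ee_pos"]))
S=snap("side","side6.png");T=snap("top","top6.png")
cv2.imwrite("pics/z6.png",cv2.convertScaleAbs(np.vstack([cv2.resize(S["pixels"][250:400,260:460,::-1],(800,600),interpolation=2)]),alpha=1.5))
cv2.imwrite("pics/z6t.png",cv2.convertScaleAbs(np.vstack([cv2.resize(T["pixels"][160:280,360:520,::-1],(800,600),interpolation=2)]),alpha=1.5))
E
```

```text
t 8.5 p [ 0.4543 -0.1859  0.0847] yang -12.40351173696147 zax [ 0.0056  0.0366 -0.9993] F [ 0.1322  0.2612 -4.7284] M [0.0707 0.2694 0.0645] gap 0.0212099763540774 q [-0.5733  0.0563  1.9848  0.0376  1.1159 -0.3735]
[-0.0805 -0.0054]
```

View pics/z6.png

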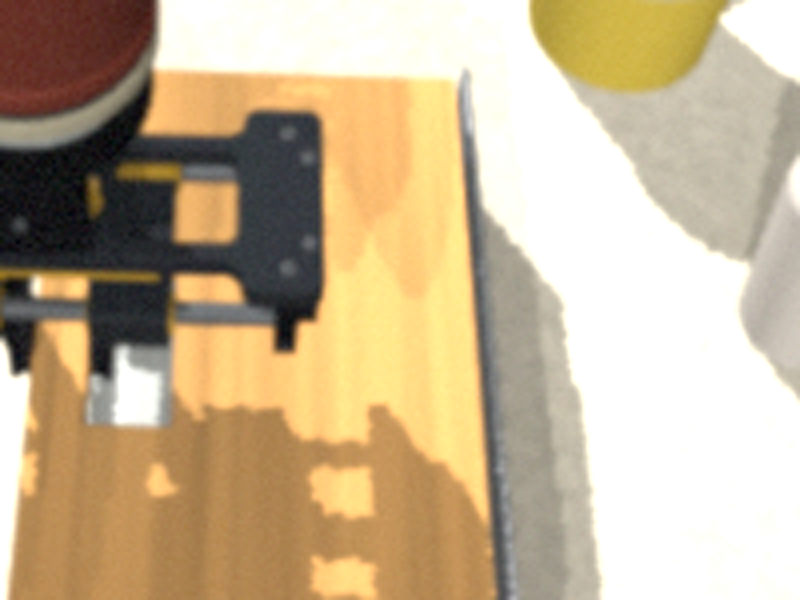

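View pics/z6t.png

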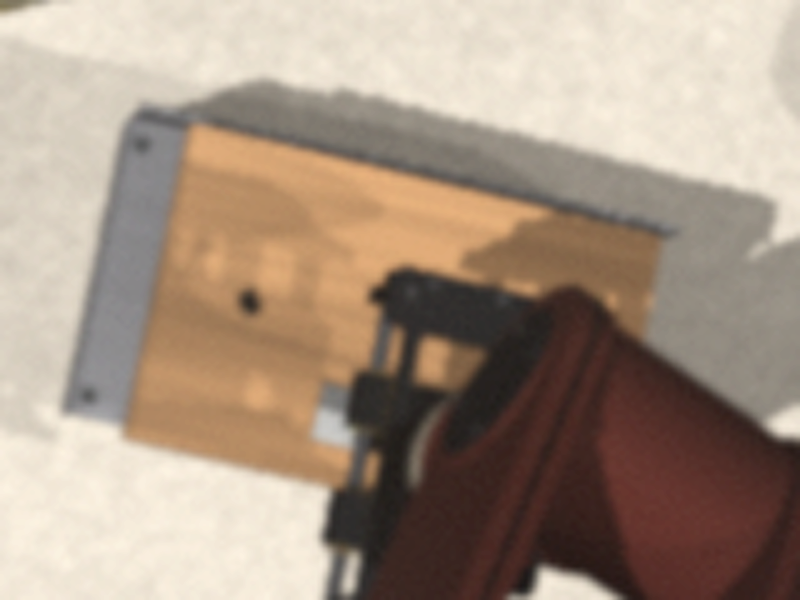

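>>> arm_command --steps "0 -0.002 0.008 0 0 0 0.9; 0 0 0.01 0 0 0 0.9; 0 0 0.006 0 0 0 0.9; 0 0 0 0 0 0 0.9; 0 0 0 0 0 0 0.9"

```text
time: 9.02
ee_pos: [0.4525, -0.1853, 0.0606]
ee_rot: [-2.429, -1.953, -0.043]
wrist_force: [0.3, -0.5, -5.0]
finger_gap: 0.0211
```

```bash
python3 - <<'E'
from h import *
st(); print(w2s(monitor.observe()["ee_pos"]))
S=snap("side","side7.png");T=snap("top","top7.png")
cv2.imwrite("pics/z7.png",cv2.convertScaleAbs(np.vstack([cv2.resize(S["pixels"][250:400,260:460,::-1],(800,600),interpolation=2)]),alpha=1.5))
cv2.imwrite("pics/z7t.png",cv2.convertScaleAbs(np.vstack([cv2.resize(T["pixels"][160:280,360:520,::-1],(800,600),interpolation=2)]),alpha=1.5))
E
```

```text
t 9.02 p [ 0.4525 -0.1853  0.0606] yang -12.414436446050518 zax [ 0.0061  0.0362 -0.9993] F [ 0.2545 -0.4939 -4.9663] M [0.0399 0.2952 0.0566] gap 0.021064693525555324 q [-0.574   0.089   2.0026  0.0385  1.0648 -0.3763]
[-0.0823 -0.0051]
```

View pics/z7.png

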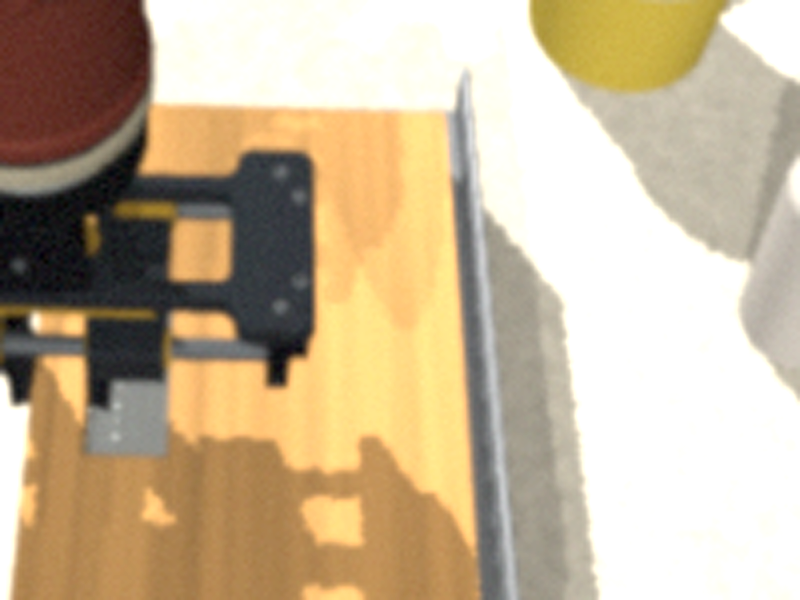

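View pics/z7t.png

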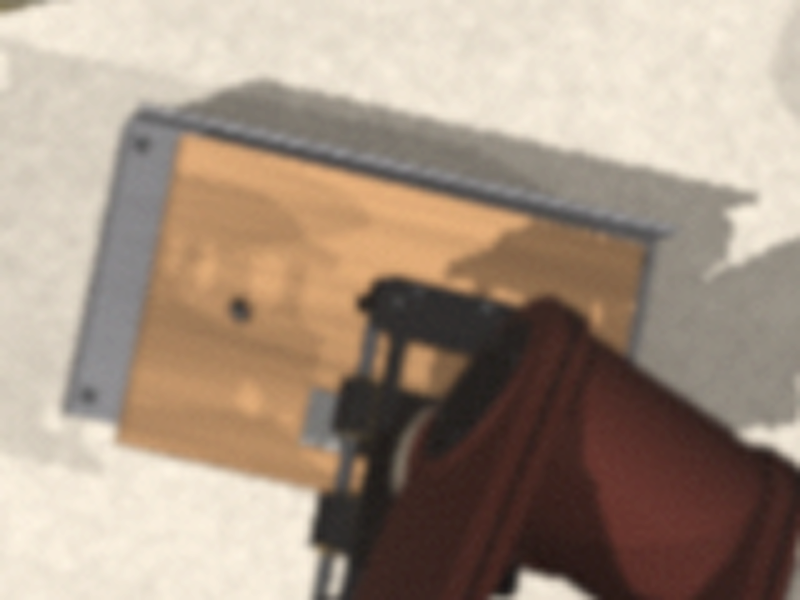

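The board is now inside the upstand with a visible gap. I'll lower it in small steps to contact.

>>> arm_command --steps "0 0 0.002 0 0 0 0.9; 0 0 0.002 0 0 0 0.9; 0 0 0.0015 0 0 0 0.9; 0 0 0 0 0 0 0.9"

```text
time: 9.45
ee_pos: [0.453, -0.1856, 0.0557]
ee_rot: [-2.431, -1.953, -0.043]
wrist_force: [-0.4, 0.1, -5.6]
finger_gap: 0.0212
```

>>> arm_command --steps "0 0 0.001 0 0 0 0.9; 0 0 0 0 0 0 0.9; 0 0 0 0 0 0 0.9"

```text
time: 9.7
ee_pos: [0.4533, -0.1857, 0.055]
ee_rot: [-2.431, -1.954, -0.044]
wrist_force: [0.2, 0.4, -5.2]
finger_gap: 0.0216
```

>>> arm_command --steps "0 0 0.001 0 0 0 0.9; 0 0 0 0 0 0 0.9; 0 0 0 0 0 0 0.9"

```text
time: 9.95
ee_pos: [0.4534, -0.1858, 0.0542]
ee_rot: [-2.431, -1.954, -0.044]
wrist_force: [-0.0, 0.1, -4.0]
finger_gap: 0.0213
```

>>> arm_command --steps "0 0 0.001 0 0 0 0.9; 0 0 0 0 0 0 0.9; 0 0 0 0 0 0 0.9"

```text
time: 10.2
ee_pos: [0.4535, -0.1858, 0.0535]
ee_rot: [-2.431, -1.954, -0.044]
wrist_force: [-3.0, 1.3, 0.8]
finger_gap: 0.0216
```

>>> arm_command --steps "0 0 0.001 0 0 0 0.9; 0 0 0 0 0 0 0.9; 0 0 0 0 0 0 0.9"

```text
time: 10.45
ee_pos: [0.4535, -0.1858, 0.0532]
ee_rot: [-2.431, -1.954, -0.044]
wrist_force: [-6.4, 1.5, 9.1]
finger_gap: 0.0213
```

```bash
python3 - <<'E'
from h import *
st(); print(w2s(monitor.observe()["ee_pos"]))
E
```

```text
t 10.45 p [ 0.4535 -0.1858  0.0532] yang -12.41904791885981 zax [ 0.0079  0.0349 -0.9994] F [-6.4486  1.5359  9.0918] M [0.3365 0.8276 0.0067] gap 0.02132857167455228 q [-0.5737  0.102   2.0051  0.0388  1.047  -0.3766]
[-0.0812 -0.0053]
```

Contact came at the expected height of 53 mm. I'll ease up slightly and relax the grip so the board lies on the pin and deck by its own weight.

>>> arm_command --steps "0 0 -0.0008 0 0 0 0.9; 0 0 0 0 0 0 0.9; 0 0 0 0 0 0 0.9; 0 0 0 0 0 0 0.9" --force 8

```text
time: 10.78
ee_pos: [0.4536, -0.1858, 0.0532]
ee_rot: [-2.432, -1.954, -0.044]
wrist_force: [-2.7, 1.2, 4.5]
finger_gap: 0.0219
```

```bash
python3 - <<'E'
from h import *
st(); print(w2s(monitor.observe()["ee_pos"]))
S=snap("side","side8.png");T=snap("top","top8.png")
cv2.imwrite("pics/z8.png",cv2.convertScaleAbs(np.vstack([cv2.resize(S["pixels"][250:400,260:460,::-1],(800,600),interpolation=2)]),alpha=1.5))
cv2.imwrite("pics/z8t.png",cv2.convertScaleAbs(np.vstack([cv2.resize(T["pixels"][160:280,360:520,::-1],(800,600),interpolation=2)]),alpha=1.5))
E
```

```text
t 10.78 p [ 0.4536 -0.1858  0.0532] yang -12.4266324261495 zax [ 0.0084  0.0347 -0.9994] F [-2.6855  1.1843  4.521 ] M [ 0.1314  0.3787 -0.012 ] gap 0.021878697381517768 q [-0.5737  0.1019  2.0052  0.039   1.0466 -0.3766]
[-0.0811 -0.0054]
```

View pics/z8.png

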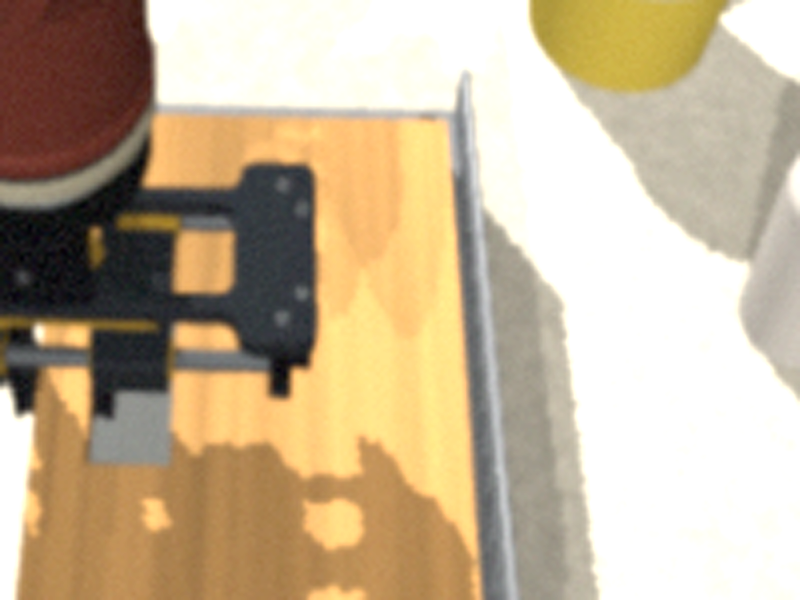

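View pics/z8t.png

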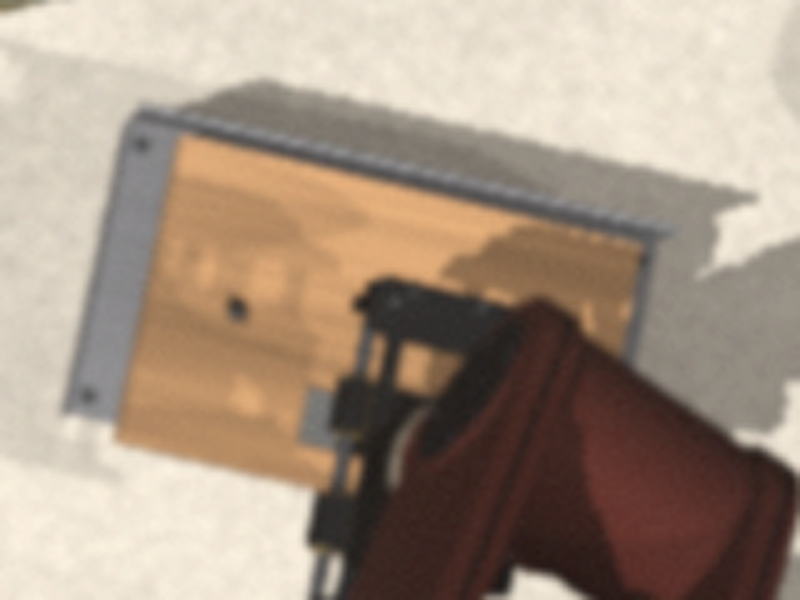

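>>> arm_command --steps "0 0 -0.0008 0 0 0 0.9; 0 0 0 0 0 0 0.9; 0 0 0 0 0 0 0.9"

```text
time: 11.13
ee_pos: [0.4536, -0.1858, 0.0535]
ee_rot: [-2.432, -1.954, -0.044]
wrist_force: [-0.1, -0.6, -1.2]
finger_gap: 0.0215
```

>>> arm_command --steps "0 0.001 0 0 0 0 0.9; 0 0 0 0 0 0 0.9; 0 0 0 0 0 0 0.9"

```text
time: 11.38
ee_pos: [0.4537, -0.1858, 0.0534]
ee_rot: [-2.43, -1.953, -0.043]
wrist_force: [-4.9, -1.1, 1.7]
finger_gap: 0.0217
```

>>> arm_command --steps "0 0.001 0 0 0 0 0.9; 0 0 0 0 0 0 0.9; 0 0 0 0 0 0 0.9"

```text
time: 11.63
ee_pos: [0.4549, -0.1859, 0.0534]
ee_rot: [-2.431, -1.953, -0.043]
wrist_force: [-4.0, 0.7, 1.1]
finger_gap: 0.0218
```

```bash
python3 - <<'E'
from h import *
st(); print(w2s(monitor.observe()["ee_pos"]))
E
```

```text
t 11.63 p [ 0.4549 -0.1859  0.0534] yang -12.430211762262088 zax [ 0.0071  0.0356 -0.9993] F [-3.9965  0.7492  1.1138] M [ 0.0096  0.6322 -0.016 ] gap 0.021774074032427624 q [-0.5724  0.1056  2.0008  0.039   1.0489 -0.3751]
[-0.0798 -0.0051]
```

>>> arm_command --steps "0 0.001 0 0 0 0 0.9; 0 0 0 0 0 0 0.9; 0 0 0 0 0 0 0.9"

```text
time: 11.88
ee_pos: [0.4563, -0.1861, 0.0534]
ee_rot: [-2.431, -1.954, -0.044]
wrist_force: [-3.3, 0.8, 0.2]
finger_gap: 0.0219
```

>>> arm_command --steps "0 0.001 0 0 0 0 0.9; 0 0 0 0 0 0 0.9; 0 0 0 0 0 0 0.9"

```text
time: 12.13
ee_pos: [0.4573, -0.1864, 0.0535]
ee_rot: [-2.431, -1.954, -0.044]
wrist_force: [-1.2, 0.7, -1.3]
finger_gap: 0.0225
```

```bash
python3 - <<'E'
from h import *
st(); print(w2s(monitor.observe()["ee_pos"]))
E
```

```text
t 12.13 p [ 0.4573 -0.1864  0.0535] yang -12.426191798957651 zax [ 0.008   0.0352 -0.9993] F [-1.1897  0.6768 -1.3232] M [0.0421 0.2741 0.073 ] gap 0.022453646291912554 q [-0.5708  0.1102  1.9955  0.0392  1.0485 -0.3737]
[-0.0774 -0.0052]
```

>>> arm_command --steps "0 0.001 0 0 0 0 0.9; 0 0 0 0 0 0 0.9; 0 0 0 0 0 0 0.9"

```text
time: 12.38
ee_pos: [0.4583, -0.1867, 0.0535]
ee_rot: [-2.431, -1.954, -0.044]
wrist_force: [-1.7, 0.6, -1.4]
finger_gap: 0.0221
```

>>> arm_command --steps "0 0.001 0 0 0 0 0.9; 0 0 0 0 0 0 0.9; 0 0 0 0 0 0 0.9"

```text
time: 12.63
ee_pos: [0.4593, -0.1869, 0.0536]
ee_rot: [-2.431, -1.954, -0.044]
wrist_force: [-1.1, 0.2, -2.5]
finger_gap: 0.0221
```

```bash
python3 - <<'E'
from h import *
st(); print(w2s(monitor.observe()["ee_pos"]))
S=snap("side","side9.png");T=snap("top","top9.png")
cv2.imwrite("pics/z9.png",cv2.convertScaleAbs(np.vstack([cv2.resize(S["pixels"][250:400,260:460,::-1],(800,600),interpolation=2)]),alpha=1.5))
cv2.imwrite("pics/z9t.png",cv2.convertScaleAbs(np.vstack([cv2.resize(T["pixels"][160:280,360:520,::-1],(800,600),interpolation=2)]),alpha=1.5))
E
```

```text
t 12.63 p [ 0.4593 -0.1869  0.0536] yang -12.428372883510807 zax [ 0.008   0.0351 -0.9994] F [-1.1022  0.217  -2.5199] M [0.0158 0.2663 0.0309] gap 0.02209520434649099 q [-0.5695  0.1146  1.9904  0.0391  1.0492 -0.3722]
[-0.0754 -0.0052]
```

View pics/z9.png

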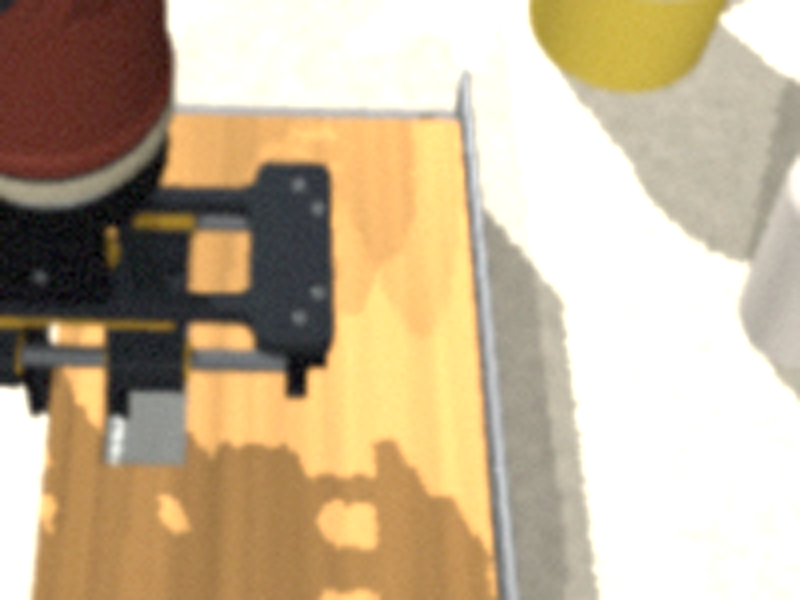

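View pics/z9t.png

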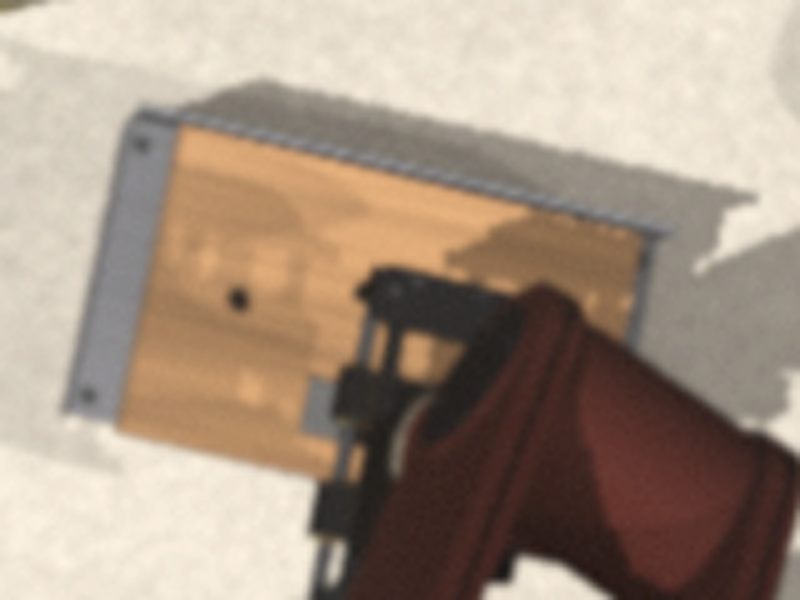

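Now nearly against the upstand; continuing with fine steps.

>>> arm_command --steps "0 0.0007 0 0 0 0 0.9; 0 0 0 0 0 0 0.9; 0 0 0 0 0 0 0.9"

```text
time: 12.98
ee_pos: [0.4598, -0.1871, 0.0536]
ee_rot: [-2.431, -1.954, -0.044]
wrist_force: [-1.6, 0.1, -1.9]
finger_gap: 0.0221
```

>>> arm_command --steps "0 0.0007 0.0002 0 0 0 0.9; 0 0 0 0 0 0 0.9; 0 0 0 0 0 0 0.9"

```text
time: 13.23
ee_pos: [0.4605, -0.1872, 0.0535]
ee_rot: [-2.431, -1.954, -0.044]
wrist_force: [-3.0, 1.0, -1.2]
finger_gap: 0.0217
```

>>> arm_command --steps "0 0.0007 0 0 0 0 0.9; 0 0 0 0 0 0 0.9; 0 0 0 0 0 0 0.9"

```text
time: 13.48
ee_pos: [0.4613, -0.1874, 0.0535]
ee_rot: [-2.431, -1.954, -0.044]
wrist_force: [-2.6, 0.4, -1.0]
finger_gap: 0.0223
```

```bash
python3 - <<'E'
from h import *
st(); print(w2s(monitor.observe()["ee_pos"]))
E
```

```text
t 13.48 p [ 0.4613 -0.1874  0.0535] yang -12.430083219556861 zax [ 0.008   0.035  -0.9994] F [-2.6197  0.4411 -1.0433] M [-0.0123  0.3098  0.0137] gap 0.022252206045925267 q [-0.5681  0.1195  1.9853  0.039   1.0493 -0.3708]
[-0.0732 -0.0053]
```

>>> arm_command --steps "0 0.0007 0 0 0 0 0.9; 0 0 0 0 0 0 0.9; 0 0 0 0 0 0 0.9"

```text
time: 13.73
ee_pos: [0.4616, -0.1875, 0.0534]
ee_rot: [-2.431, -1.954, -0.043]
wrist_force: [-4.3, 0.0, 1.0]
finger_gap: 0.0216
```

>>> arm_command --steps "0 0.0007 0 0 0 0 0.9; 0 0 0 0 0 0 0.9; 0 0 0 0 0 0 0.9"

```text
time: 13.98
ee_pos: [0.4617, -0.1876, 0.0534]
ee_rot: [-2.43, -1.953, -0.042]
wrist_force: [-6.5, -0.4, 3.4]
finger_gap: 0.0218
```

```bash
python3 - <<'E'
from h import *
st(); print(w2s(monitor.observe()["ee_pos"]))
T=snap("top","top10.png");S=snap("side","side10.png")
cv2.imwrite("pics/z10.png",cv2.convertScaleAbs(cv2.resize(S["pixels"][260:400,320:420,::-1],(428,600),interpolation=2),alpha=1.5))
cv2.imwrite("pics/z10t.png",cv2.convertScaleAbs(np.vstack([cv2.resize(T["pixels"][175:235,380:500,::-1],(800,400),interpolation=2)]),alpha=1.5))
E
```

```text
t 13.98 p [ 0.4617 -0.1876  0.0534] yang -12.411174399195913 zax [ 0.0058  0.0354 -0.9994] F [-6.5083 -0.4158  3.367 ] M [-0.0599  1.1742  0.0975] gap 0.021803023210716616 q [-0.5674  0.1223  1.9823  0.038   1.0514 -0.3698]
[-0.0728 -0.0054]
```

View pics/z10.png

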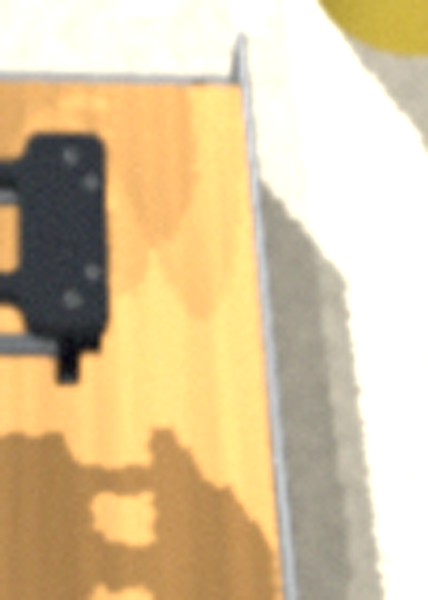

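View pics/z10t.png

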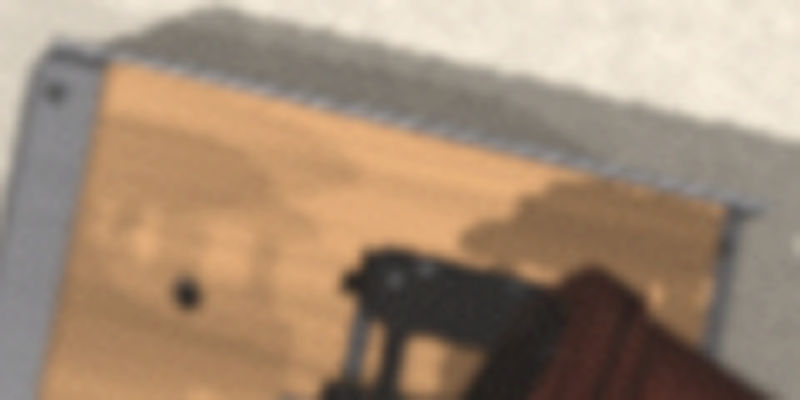

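The board is touching the upstand: the TCP has stopped advancing with about 6.5 N. I'll ease that slightly and slide along +y with light downward and back pressure.

>>> arm_command --steps "0.001 -0.0003 0.0001 0 0 0 0.9; 0.001 0 0 0 0 0 0.9; 0.001 0 0 0 0 0 0.9; 0 0 0 0 0 0 0.9"

```text
time: 14.42
ee_pos: [0.4617, -0.1863, 0.0534]
ee_rot: [-2.431, -1.955, -0.038]
wrist_force: [-9.3, -6.7, 2.1]
finger_gap: 0.0219
```

>>> arm_command --steps "0.001 0 0 0 0 0 0.9; 0.001 0 0 0 0 0 0.9; 0.001 0 0 0 0 0 0.9; 0 0 0 0 0 0 0.9"

```text
time: 14.75
ee_pos: [0.4619, -0.1836, 0.0534]
ee_rot: [-2.431, -1.955, -0.037]
wrist_force: [-10.4, -7.2, 2.6]
finger_gap: 0.0224
```

```bash
python3 - <<'E'
from h import *
st(); print(w2s(monitor.observe()["ee_pos"]))
T=snap("top","top11.png");S=snap("side","side11.png")
cv2.imwrite("pics/z11t.png",cv2.convertScaleAbs(np.vstack([cv2.resize(T["pixels"][175:235,380:500,::-1],(800,400),interpolation=2)]),alpha=1.5))
E
```

```text
t 14.75 p [ 0.4619 -0.1836  0.0534] yang -12.391140555282492 zax [ 0.0044  0.032  -0.9995] F [-10.3569  -7.2447   2.5755] M [-1.332   1.8466 -0.0066] gap 0.022420208739761364 q [-0.5578  0.1189  1.9858  0.034   1.0503 -0.3586]
[-0.0735 -0.0014]
```

View pics/z11t.png

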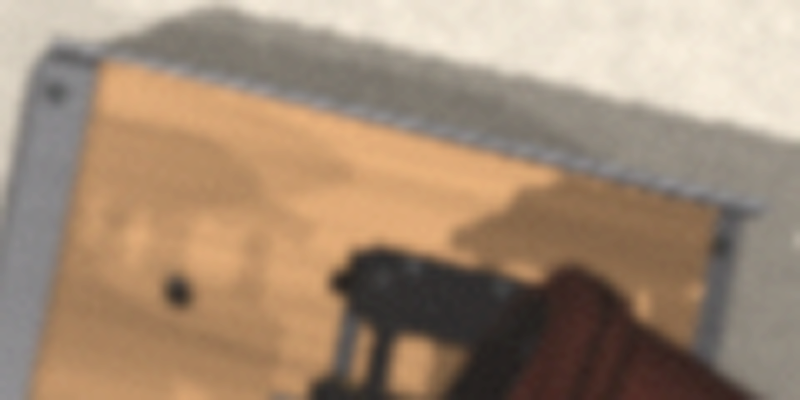

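>>> arm_command --steps "0 -0.0007 -0.0003 0 0 0 0.9; 0.001 0 0 0 0 0 0.9; 0.001 0 0 0 0 0 0.9; 0.001 0 0 0 0 0 0.9; 0 0 0 0 0 0 0.9"

```text
time: 15.27
ee_pos: [0.4625, -0.1796, 0.0536]
ee_rot: [-2.431, -1.954, -0.04]
wrist_force: [-7.4, -3.8, -1.6]
finger_gap: 0.0221
```

```bash
python3 - <<'E'
from h import *
st(); print(w2s(monitor.observe()["ee_pos"])); f=monitor.observe()["wrist_force"];print(f[:2]@sx,f[:2]@sy)
E
```

```text
t 15.27 p [ 0.4625 -0.1796  0.0536] yang -12.421009196682668 zax [ 0.0057  0.0336 -0.9994] F [-7.3858 -3.7888 -1.5986] M [-0.8269  1.1384 -0.0447] gap 0.022078717192860732 q [-0.5517  0.1159  1.989   0.0364  1.0498 -0.3532]
[-0.0738  0.0026]
-6.398489731741068 -5.2881722932930515
```

>>> arm_command --steps "0.001 -0.0003 0 0 0 0 0.9; 0.001 0 0 0 0 0 0.9; 0.001 0 0 0 0 0 0.9; 0.001 0 0.0002 0 0 0 0.9; 0 0 0 0 0 0 0.9"

```text
time: 15.68
ee_pos: [0.4639, -0.1748, 0.0536]
ee_rot: [-2.431, -1.953, -0.044]
wrist_force: [-2.0, -1.7, -3.4]
finger_gap: 0.0218
```

```bash
python3 - <<'E'
from h import *
st(); print(w2s(monitor.observe()["ee_pos"])); f=monitor.observe()["wrist_force"];print(f[:2]@sx,f[:2]@sy)
T=snap("top","top12.png");S=snap("side","side12.png")
cv2.imwrite("pics/z12t.png",cv2.convertScaleAbs(np.vstack([cv2.resize(T["pixels"][175:235,380:500,::-1],(800,400),interpolation=2)]),alpha=1.5))
cv2.imwrite("pics/z12.png",cv2.convertScaleAbs(cv2.resize(S["pixels"][250:400,260:460,::-1],(800,600),interpolation=2),alpha=1.5))
E
```

```text
t 15.68 p [ 0.4639 -0.1748  0.0536] yang -12.445512357623196 zax [ 0.0077  0.0349 -0.9994] F [-1.9874 -1.6896 -3.431 ] M [-0.2016  0.5606  0.0015] gap 0.021775016169835952 q [-0.5434  0.1139  1.9912  0.0391  1.0482 -0.3459]
[-0.0734  0.0075]
-1.5776945339967965 -2.0773563832126603
```

View pics/z12t.png

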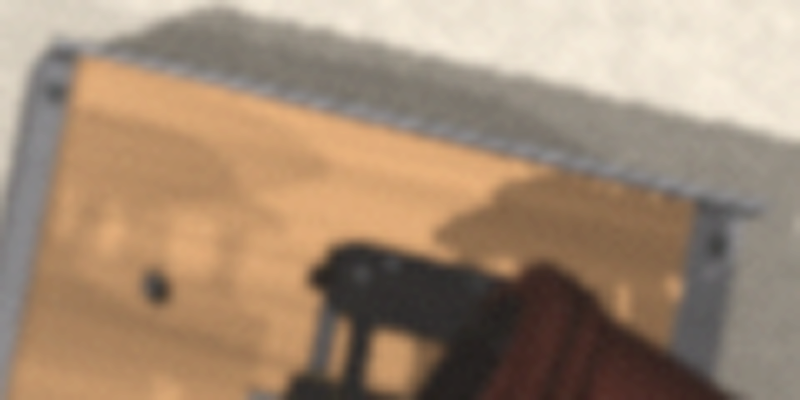

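View pics/z12.png

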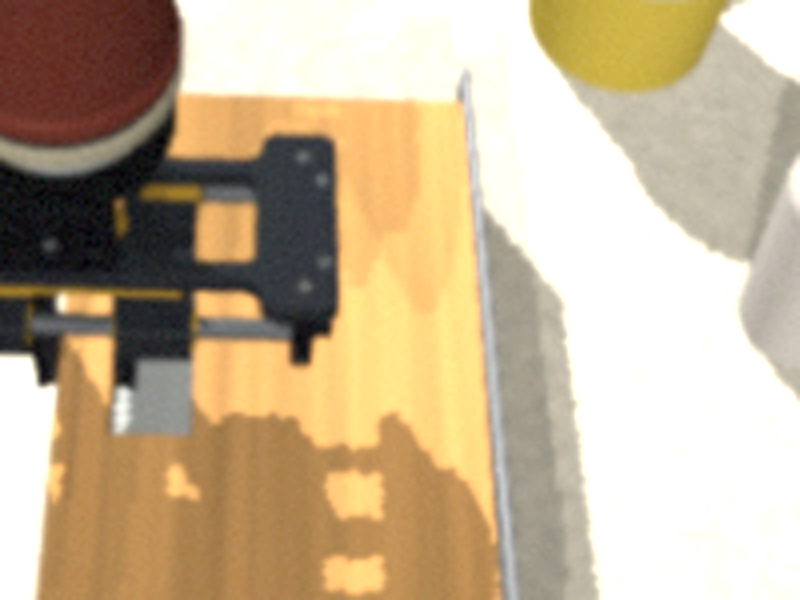

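Hole at about stand y = 0.086, roughly 5 mm to go. I'll put light downward and back pressure on again and use finer steps.

>>> arm_command --steps "0 0.0004 0.0006 0 0 0 0.9; 0.0007 0 0 0 0 0 0.9; 0.0007 0 0 0 0 0 0.9; 0 0 0 0 0 0 0.9; 0 0 0 0 0 0 0.9"

```text
time: 16.2
ee_pos: [0.4646, -0.1733, 0.0532]
ee_rot: [-2.431, -1.954, -0.043]
wrist_force: [-4.3, -1.0, -3.3]
finger_gap: 0.0216
```

```bash
python3 - <<'E'
from h import *
st(); print(w2s(monitor.observe()["ee_pos"])); f=monitor.observe()["wrist_force"];print(f[:2]@sx,f[:2]@sy)
E
```

```text
t 16.2 p [ 0.4646 -0.1733  0.0532] yang -12.421940543416795 zax [ 0.0073  0.0353 -0.9994] F [-4.3459 -1.0491 -3.306 ] M [-0.3777  0.67    0.0741] gap 0.02162851788322223 q [-0.54    0.1149  1.9909  0.0393  1.0479 -0.343 ]
[-0.0731  0.0092]
-4.018694089063672 -1.9589831848148782
```

>>> arm_command --steps "0 0 0.0005 0 0 0 0.9; 0.0007 0 0 0 0 0 0.9; 0.0007 0 0 0 0 0 0.9; 0 0 0 0 0 0 0.9; 0 0 0 0 0 0 0.9"

```text
time: 16.62
ee_pos: [0.465, -0.1719, 0.0528]
ee_rot: [-2.431, -1.954, -0.044]
wrist_force: [-4.6, -1.6, -3.5]
finger_gap: 0.0219
```

```bash
python3 - <<'E'
from h import *
st(); print(w2s(monitor.observe()["ee_pos"])); f=monitor.observe()["wrist_force"];print(f[:2]@sx,f[:2]@sy)
T=snap("top","top13.png");S=snap("side","side13.png")
cv2.imwrite("pics/z13t.png",cv2.convertScaleAbs(np.vstack([cv2.resize(T["pixels"][175:235,380:500,::-1],(800,400),interpolation=2)]),alpha=1.5))
cv2.imwrite("pics/z13.png",cv2.convertScaleAbs(cv2.resize(S["pixels"][250:400,260:460,::-1],(800,600),interpolation=2),alpha=1.5))
E
```

```text
t 16.62 p [ 0.465  -0.1719  0.0528] yang -12.42275570339487 zax [ 0.0075  0.0353 -0.9994] F [-4.5684 -1.6099 -3.5056] M [-0.3452  0.802   0.0452] gap 0.02192653304343727 q [-0.5373  0.1151  1.9916  0.0394  1.0469 -0.3404]
[-0.073   0.0106]
-4.115460955238931 -2.5544737524569068
```

View pics/z13t.png

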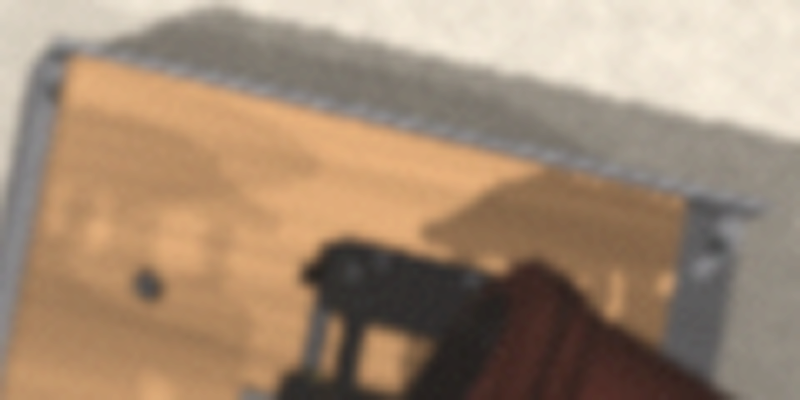

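View pics/z13.png

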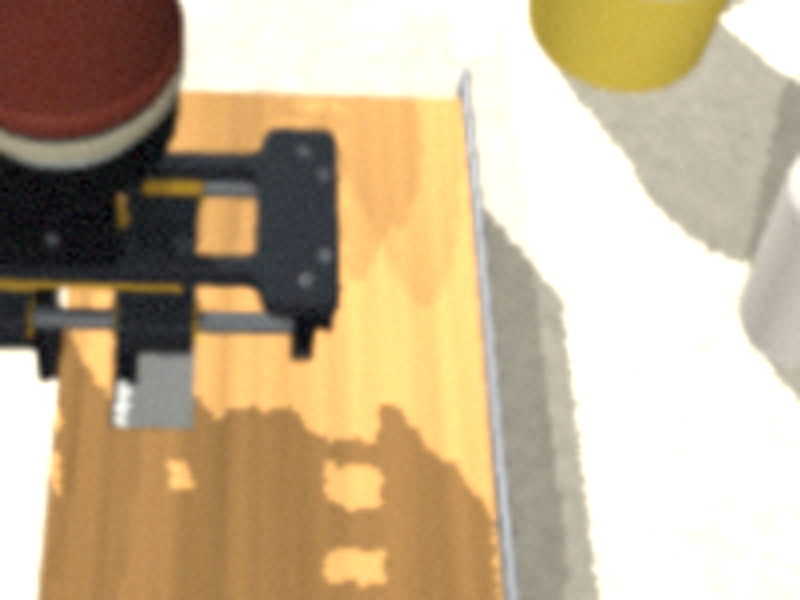

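>>> arm_command --steps "0 0 0.0007 0 0 0 0.9; 0 0 0 0 0 0 0.9; 0 0 0 0 0 0 0.9"

```text
time: 16.97
ee_pos: [0.4651, -0.1718, 0.0522]
ee_rot: [-2.431, -1.953, -0.044]
wrist_force: [-4.9, -1.1, -4.1]
finger_gap: 0.0217
```

```bash
python3 - <<'E'
from h import *
st(); print(w2s(monitor.observe()["ee_pos"])); f=monitor.observe()["wrist_force"];print(f[:2]@sx,f[:2]@sy)
E
```

```text
t 16.97 p [ 0.4651 -0.1718  0.0522] yang -12.428028506420729 zax [ 0.0077  0.0354 -0.9993] F [-4.9016 -1.0749 -4.1082] M [-0.2899  0.7008 -0.0018] gap 0.021692230332384297 q [-0.5372  0.1162  1.9918  0.0397  1.0454 -0.3404]
[-0.0729  0.0107]
-4.5558622258570844 -2.1036514546245626
```

>>> arm_command --steps "0 0 0.0007 0 0 0 0.9; 0 0 0 0 0 0 0.9; 0 0 0 0 0 0 0.9"

```text
time: 17.22
ee_pos: [0.4652, -0.1718, 0.0515]
ee_rot: [-2.431, -1.954, -0.044]
wrist_force: [-3.9, 0.5, -2.4]
finger_gap: 0.0222
```

```bash
python3 - <<'E'
from h import *
st(); print(w2s(monitor.observe()["ee_pos"])); f=monitor.observe()["wrist_force"];print(f[:2]@sx,f[:2]@sy)
T=snap("top","top14.png");S=snap("side","side14.png")
t=T["pixels"];s=S["pixels"]
cv2.imwrite("pics/z14a.png",cv2.convertScaleAbs(np.hstack([cv2.resize(t[175:215,375:415,::-1],(400,400),interpolation=2),cv2.resize(t[195:235,465:505,::-1],(400,400),interpolation=2)]),alpha=1.5))
cv2.imwrite("pics/z14b.png",cv2.convertScaleAbs(np.hstack([cv2.resize(s[265:305,355:395,::-1],(400,400),interpolation=2),cv2.resize(s[360:400,360:400,::-1],(400,400),interpolation=2)]),alpha=1.5))
E
```

```text
t 17.22 p [ 0.4652 -0.1718  0.0515] yang -12.428011811984629 zax [ 0.008   0.0354 -0.9993] F [-3.9114  0.4839 -2.3938] M [-0.1502  0.6001  0.0209] gap 0.022170720325057663 q [-0.5371  0.1174  1.9921  0.0399  1.0438 -0.3405]
[-0.0728  0.0108]
-3.923993954244786 -0.36845553330260505
```

View pics/z14a.png

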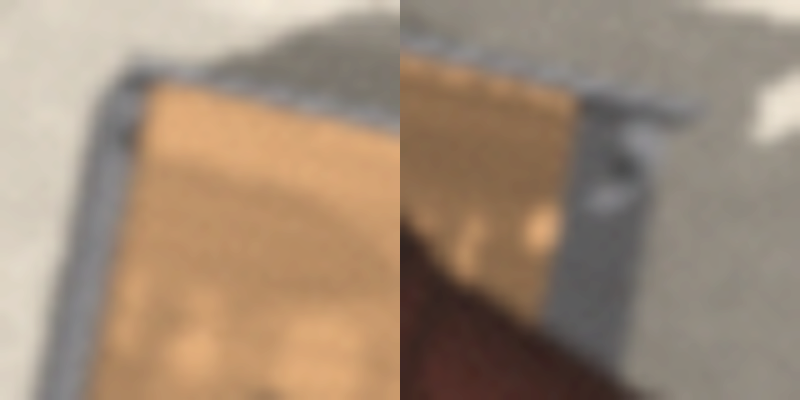

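View pics/z14b.png

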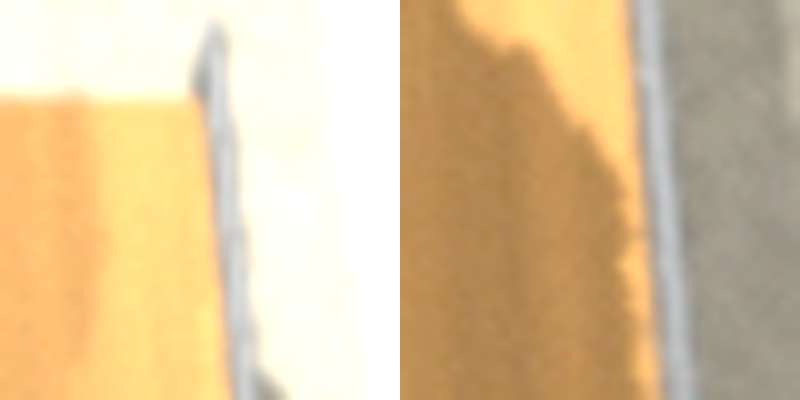

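```bash
python3 - <<'E'
from h import *
T=cams.snapshot("top");S=cams.snapshot("side")
X=tri(T,np.array([[389.7,183.2]])-.4,S,np.array([[375.2,274.7]])-.4);print(X,w2s(X[0]))
X=plane(T,np.array([[482.9,204.9]])-.4,.061);print(X,w2s(X[0]))
for z in(.061,.071):
  for Y in (.13+.0095,.13+.011): P=s2w(.086,Y); print(z,Y,proj(T,[*P,z])+.4,proj(S,[*P,z])+.4)
E
```

```text
[[ 0.6487 -0.0767  0.0621  0.0025]] [0.0859 0.1431]
[[ 0.5904 -0.3326  0.061 ]] [ 0.0841 -0.1193]
0.061 0.1395 [[391.0177 183.0821]] [[374.6559 276.736 ]]
0.061 0.14100000000000001 [[390.4818 182.9597]] [[374.5965 276.0868]]
0.071 0.1395 [[391.6192 182.4665]] [[375.2316 273.2789]]
0.071 0.14100000000000001 [[391.079  182.3431]] [[375.1708 272.6286]]
```

>>> arm_command --steps "0 0 0.0008 0 -0.006 0 0.9; 0 0 0 0 -0.006 0 0.9; 0 0 0 0 0 0 0.9; 0 0 0 0 0 0 0.9"

```text
time: 17.75
ee_pos: [0.4652, -0.1718, 0.0507]
ee_rot: [-2.437, -1.959, -0.029]
wrist_force: [-2.7, 0.5, -3.9]
finger_gap: 0.0222
```

```bash
python3 - <<'E'
from h import *
st(); print(w2s(monitor.observe()["ee_pos"])); f=monitor.observe()["wrist_force"];print(f[:2]@sx,f[:2]@sy)
E
```

```text
t 17.75 p [ 0.4652 -0.1718  0.0507] yang -12.41374559208283 zax [ 0.0052  0.0233 -0.9997] F [-2.702   0.5495 -3.947 ] M [-0.0075  0.4957  0.0221] gap 0.022219194863968554 q [-0.5289  0.117   1.9941  0.0264  1.038  -0.3258]
[-0.0729  0.0108]
-2.756945229231147 -0.04430440569308199
```

>>> arm_command --steps "0 0 0.0008 0 -0.006 0 0.9; 0 0 0 0 -0.006 0 0.9; 0 0 0 0 0 0 0.9; 0 0 0 0 0 0 0.9"

```text
time: 18.08
ee_pos: [0.4652, -0.1719, 0.0499]
ee_rot: [-2.443, -1.964, -0.015]
wrist_force: [-2.5, -0.3, -2.9]
finger_gap: 0.0219
```

>>> arm_command --steps "0 0 0.0007 0 -0.006 0 0.9; 0 0 0 0 -0.005 0 0.9; 0 0 0 0 0 0 0.9; 0 0 0 0 0 0 0.9"

```text
time: 18.42
ee_pos: [0.4652, -0.172, 0.0493]
ee_rot: [-2.448, -1.968, -0.001]
wrist_force: [-3.2, -0.7, -2.5]
finger_gap: 0.0221
```

```bash
python3 - <<'E'
from h import *
st(); print(w2s(monitor.observe()["ee_pos"])); f=monitor.observe()["wrist_force"];print(f[:2]@sx,f[:2]@sy)
T=snap("top","top15.png");S=snap("side","side15.png")
cv2.imwrite("pics/z15t.png",cv2.convertScaleAbs(np.vstack([cv2.resize(T["pixels"][175:235,380:500,::-1],(800,400),interpolation=2)]),alpha=1.5))
cv2.imwrite("pics/z15.png",cv2.convertScaleAbs(cv2.resize(S["pixels"][250:400,260:460,::-1],(800,600),interpolation=2),alpha=1.2))
E
```

```text
t 18.42 p [ 0.4652 -0.172   0.0493] yang -12.415656089134163 zax [ 0.0003  0.0006 -1.    ] F [-3.1878 -0.67   -2.4967] M [-0.0771  0.4328 -0.0663] gap 0.022100434652916695 q [-0.5138  0.1166  1.9974  0.0008  1.0276 -0.2975]
[-0.0728  0.0106]
-2.9691788532202503 -1.3397385021966317
```

View pics/z15t.png

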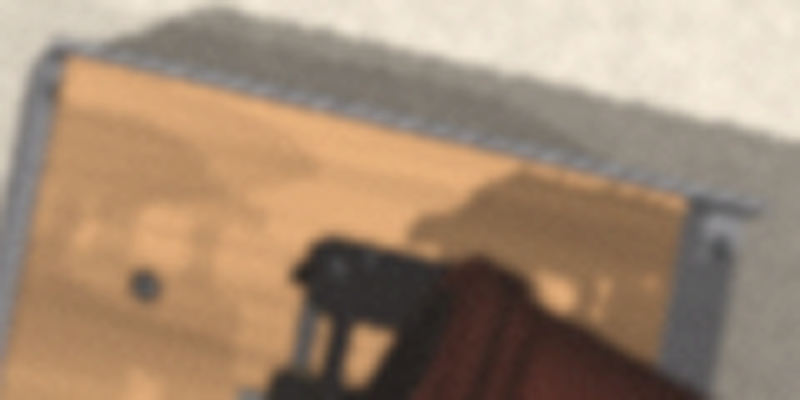

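View pics/z15.png

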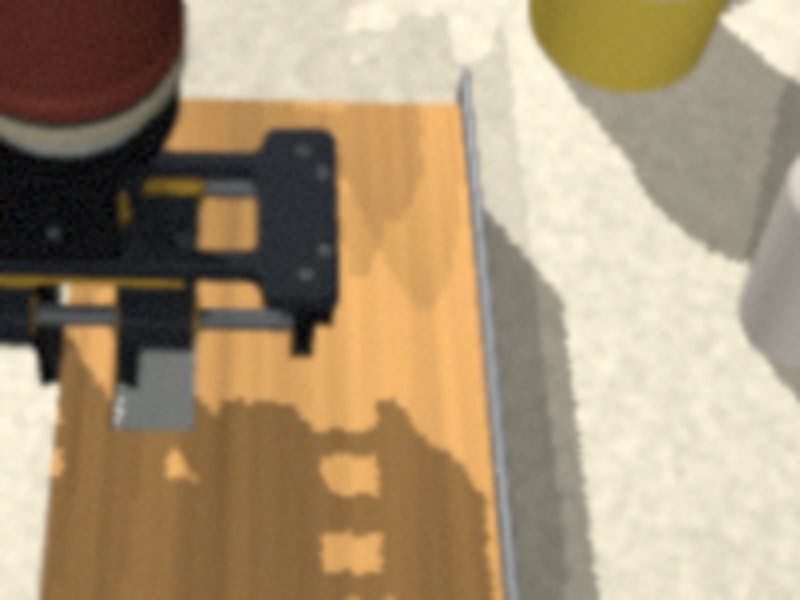

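The board has dropped: the back corner is about 2 px lower, the hole shows the pin inside it, and the TCP height fits a board lying on the deck. I'll press lightly to confirm.

>>> arm_command --steps "0 0 0.0006 0 0 0 0.9; 0 0 0 0 0 0 0.9; 0 0 0 0 0 0 0.9"

```text
time: 18.77
ee_pos: [0.4652, -0.172, 0.049]
ee_rot: [-2.448, -1.968, -0.001]
wrist_force: [-4.8, -0.0, 3.4]
finger_gap: 0.0221
```

>>> arm_command --steps "0 0 0.0006 0 0 0 0.9; 0 0 0 0 0 0 0.9; 0 0 0 0 0 0 0.9"

```text
time: 19.02
ee_pos: [0.4652, -0.172, 0.049]
ee_rot: [-2.448, -1.968, -0.001]
wrist_force: [-6.8, 2.0, 6.9]
finger_gap: 0.0219
```

```bash
python3 - <<'E'
from h import *
st(); print(w2s(monitor.observe()["ee_pos"])); f=monitor.observe()["wrist_force"];print(f[:2]@sx,f[:2]@sy)
E
```

```text
t 19.02 p [ 0.4652 -0.172   0.049 ] yang -12.421288518348636 zax [-0.     0.001 -1.   ] F [-6.7827  2.0224  6.934 ] M [ 0.2814  1.2512 -0.0259] gap 0.021880528862499145 q [-0.5139  0.1174  1.9972  0.001   1.0275 -0.2976]
[-0.0728  0.0106]
-7.058915765709136 0.5167668456912424
```

It stops hard at 49.0 mm, the seated height. I'll relieve the pressure, open and retreat upward.

>>> arm_command --steps "0 -0.0002 -0.0008 0 0 0 0.9; 0 0 0 0 0 0 0.72; 0 0 0 0 0 0 0.64; 0 0 0 0 0 0 0.6; 0 0 0 0 0 0 0.6"

```text
time: 19.43
ee_pos: [0.4658, -0.1722, 0.0493]
ee_rot: [2.448, 1.967, 0.003]
wrist_force: [-0.7, -0.1, 0.0]
finger_gap: 0.0332
```

>>> arm_command --steps "0 0 -0.003 0 0 0 0.6; 0 0 -0.01 0 0 0 0.6; 0 0 -0.02 0 0 0 0.6; 0 0 -0.03 0 0 0 0.6; 0 0 -0.03 0 0 0 0.6"

```text
time: 19.85
ee_pos: [0.4643, -0.1716, 0.1429]
ee_rot: [-2.447, -1.967, -0.001]
wrist_force: [0.9, -0.6, 0.0]
finger_gap: 0.035
```

```bash
python3 - <<'E'
from h import *
st()
plan([([.38,-.0,.25],Ro.from_rotvec(monitor.observe()["ee_rot"]).as_matrix())],.6,v=.04)
E
```

```text
t 19.85 p [ 0.4643 -0.1716  0.1429] yang -12.431200661930905 zax [-0.001   0.0018 -1.    ] F [ 0.9488 -0.5738  0.0137] M [-0.1193 -0.1651  0.0044] gap 0.035002700667755744 q [-0.5142 -0.0177  1.9385  0.0011  1.2225 -0.2976]
0.0249 -0.0199 -0.0178 0 0 0 0.6; 0.0249 -0.0199 -0.0178 0 0 0 0.6; 0.0249 -0.0199 -0.0178 0 0 0 0.6; 0.0249 -0.0199 -0.0178 0 0 0 0.6; 0.0249 -0.0199 -0.0178 0 0 0 0.6
0.0249 -0.0199 -0.0178 0 0 0 0.6
```

>>> arm_command --steps "0.025 -0.02 -0.02 0 0 0 0.6; 0.025 -0.02 -0.02 0 0 0 0.6; 0.025 -0.02 -0.02 0 0 0 0.6; 0.025 -0.02 -0.02 0 0 0 0.6; 0.025 -0.02 -0.02 0 0 0 0.6"

```text
time: 20.27
ee_pos: [0.3933, -0.0274, 0.2438]
ee_rot: [2.449, 1.967, 0.003]
wrist_force: [1.0, 0.7, 0.1]
finger_gap: 0.0343
```

>>> arm_command --steps "0.04 0 0 0 0 0 0.6; 0.04 0 0 0 0 0 0.6; 0.04 0 0 0 0 0 0.6; 0 0 0 0 0 0 0.6; 0 0 0 0 0 0 0.6"

```text
time: 20.68
ee_pos: [0.4199, 0.0908, 0.243]
ee_rot: [2.444, 1.974, 0.002]
wrist_force: [-0.4, -1.2, -0.0]
finger_gap: 0.0347
```

```bash
python3 - <<'E'
from h import *
st()
T=snap("top","top16.png");S=snap("side","side16.png")
cv2.imwrite("pics/z16t.png",cv2.convertScaleAbs(np.vstack([cv2.resize(T["pixels"][170:275,365:505,::-1],(800,600),interpolation=2)]),alpha=1.5))
cv2.imwrite("pics/z16.png",cv2.convertScaleAbs(cv2.resize(S["pixels"][250:400,260:460,::-1],(800,600),interpolation=2),alpha=1.3))
E
```

```text
t 20.68 p [0.4199 0.0908 0.243 ] yang -12.127251007755063 zax [ 0.0013  0.001  -1.    ] F [-0.4065 -1.1602 -0.024 ] M [-0.0498 -0.1263 -0.0012] gap 0.03471650542104677 q [ 0.0282 -0.2831  1.9797  0.0009  1.4438  0.2398]
```

View pics/z16t.png

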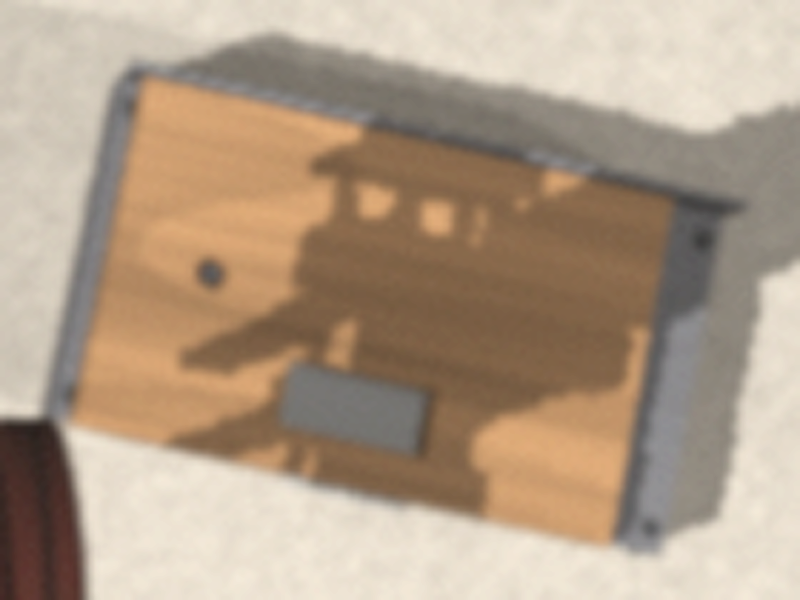

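View pics/z16.png

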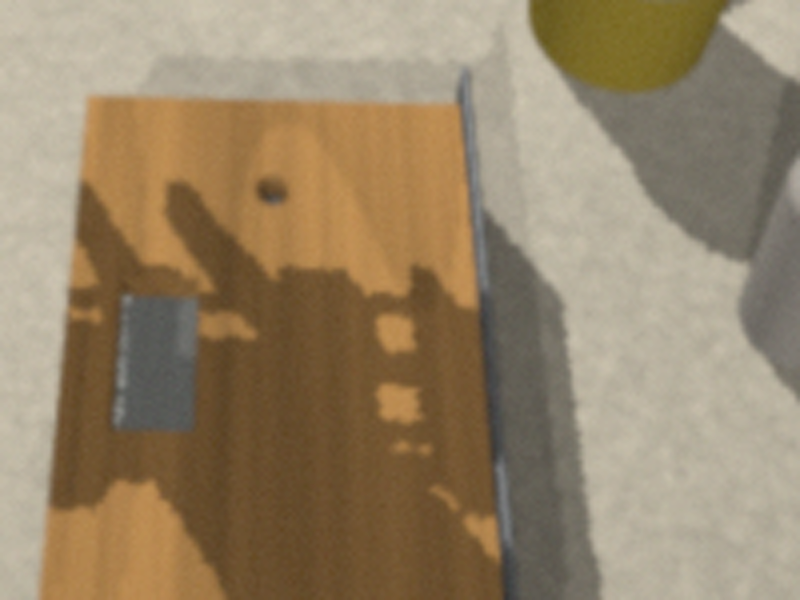

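View pics/top16.png

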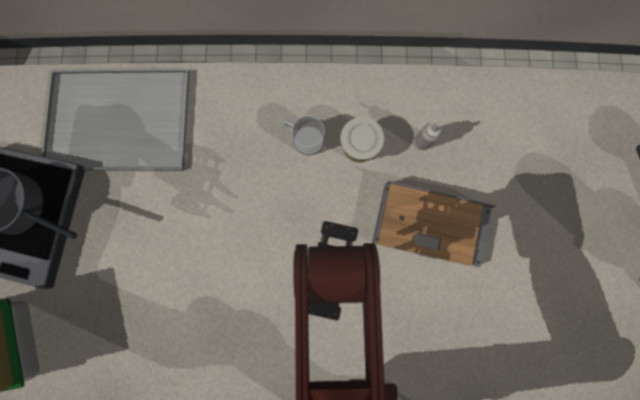

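```bash
python3 - <<'E'
from h import *
T=cams.snapshot("top");S=cams.snapshot("side")
t=np.array([[138,78],[75,425],[210,273],[672,200],[612,545]])/5.714+[365,170]-.4
s=np.array([[462,104],[88,97],[272,188]])/4+[260,250]-.4
X=tri(T,t[:3],S,s);print(X)
P=plane(T,t,.061);print(np.array([w2s(p) for p in P]))
e=P[0]-P[3];print("yaw back",-np.arctan2(e[0],e[1])); e=P[1]-P[4];print("yaw front",-np.arctan2(e[0],e[1]),"stand",SY)
a=cv2.imread("pics/top0.png")[90:165,260:480].astype(int);b=cv2.imread("pics/top16.png")[90:165,260:480].astype(int)
d=np.abs(a-b).max(2);print("bystander diff px>40:",(d>40).sum())
E
```

```text
[[ 0.6491 -0.0761  0.0574  0.0042]
 [ 0.482  -0.0437  0.0616  0.002 ]
 [ 0.5539 -0.1083  0.0615  0.0016]]
[[ 0.0833  0.1442]
 [-0.0849  0.1392]
 [-0.0005  0.0917]
 [ 0.0836 -0.1185]
 [-0.0837 -0.1201]]
yaw back -0.21554761570264974
yaw front -0.21212020442957996 stand -0.2167
bystander diff px>40: 0
```

```bash
python3 -c "
from plant import job
print(job.close_job())"
```

```text
the job is handed in; nothing more can be done
None
```

The board is back on the stand: hole on the pin, lying flat, back edge against the upstand. I handed the job in at about 21 s of the 72 s allowed.

**What I did:** I gripped the hand-hold strip. My first closing held too little of the strip, so I reopened and went 5 mm lower. I laid the board tilted on the pin and deck and brought it to the upstand. I then slid it about 16 mm along until it dropped, pressed lightly, released and moved clear. Contact forces while seating it stayed at about 13 N or less.

**What the last checks showed:**
- **Height:** pressing lightly, the gripper stopped dead at 49.0 mm, the height expected for a board on the deck. The hole and front corner measured 61.5 mm at the top face (61 mm expected).
- **Position:** the hole measured 91.7 mm along the stand, against 91.2 mm for the pin.
- **Squareness:** the board's long edges were within 0.005 rad of the stand's axis.
- **Bystanders:** the bottle, tub and jug showed no change in the top view.

**What disagreed:**
- One back-corner height measured 57.4 mm with a 4 mm mismatch between views, so I did not rely on it.
- The camera put the back edge about 2 mm short of the given upstand line. That camera bias also showed in the upstand itself before I started, and the force contact showed the board touching it.

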